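# Fit up a pedestal foot on its base plate for tack welding

## Robot

A 7-joint arm with a two-finger parallel gripper is mounted at the origin on the work surface. World frame = base frame: x ahead of the robot, y to its left, z up, the work surface at z = 0. Lengths are in mm, angles in rad, forces in N, time in s.
With the tool pointing down it reaches from about 400 to 875 mm from the base axis. Payload 4.4 kg.
Tool frame: the origin (TCP) lies at the very end of the fingers, on their centre line; the grasp point (between the pads) lies 19 mm behind it; x points along the fingers, y is the direction in which the jaws open and shut, and the axes are right-handed (so a half turn about x gives the same grasp; the last joint's range is limited). The gripper opens to 85 mm and grips with 20 to 120 N. Pads are 22 mm wide; open, the fingers measure 114 mm over their backs; the gripper's body (76 mm by 85 mm) begins 54 mm behind the grasp point. The pads swing forward as they close: fully open they stand 13 mm farther back than shut.
Start: joints at [1.133, 0.628, 0.038, 1.517, -0.027, 0.996, -0.02], TCP at [236.169, -605.592, 231.313] pointing down, gripper open.
Joint ranges: [-3.06, 3.06], [-0.37, 2.12], [-1.25, 1.32], [0.18, 2.47], [-1.1, 4.24], [0.23, 1.98], [-2.94, 2.94]. Speed limits (rad/s): [2.57, 2.57, 3.14, 3.14, 3.14, 3.14, 3.14].

## Interface

Orientations are given as [roll, pitch, yaw] about the fixed x, y, z axes, in that order (R = Rz(yaw) Ry(pitch) Rx(roll)).
In Python, from cell import readout, cams, order gives the robot as it stands. The module is installed in compiled form; this text tells all that it offers.
- The arm moves only by the shell command python3 -m creep 'ROWS'. ROWS is JSON, a list of rows, each a list of 3 entries, a list of its own where there are three numbers: the shift along the tool's x, y, z in units of 10 cm (1.0 is 10 cm), then the turn about the tool's x in units of pi/4 rad (1.0 is pi/4 rad), then the closure, from 0 (fully open) to 1 (shut). In form: [[[x, y, z], spin, gripper], ...]. A call has 1 to 20 rows; each row is the pose to reach, as a shift and turn from the pose commanded when the call began, along the tool's axes at that moment; what a row does not reach only later rows make up. A row lasts 1/10 s, in which the tool goes at most 50 mm and 8.59 degrees, less where a joint would pass 70% of its speed; a pose out of reach is approached as far as the arm can. A call with a number of a shift or a turn outside -1 to 1 is refused whole. A call with a gripper value outside its range is refused whole. The fingers move at their own pace and stop on an object; the grip force is fixed at half the most. Time passes only in rows, so rows that repeat a pose let the fingers close. It gives the time, the measured TCP pose, the force and the opening at its end, in the units of the state.
- readout.read_state(): the state, without advancing time (a new reading comes with each control period).
- cams.get_image(name): name is "scene" or "top" or "wrist"; returns the picture (400x640x3 uint8, blue, green, red); there is no depth.
- cams.get_calibration(name): a dict with "fx", "fy", "cx", "cy" (pixels), "R" (3x3) and "t" (3): a world point X has camera coordinates R X + t. Camera axes: x right, y down, z forward; pixel columns grow to the right and rows downward; lengths in mm; the calibration is good to about 2 mm. A picture is of the moment at which its call begins: read the wrist's pose just before it. get_calibration takes no time and is no camera call; for the wrist camera it gives the pose at the moment of the call.
- order.finish_job(): hands the job in, once; it reports no verdict.
The state is a dict: "clock": time; "qpos": joint angles; "qd": joint speeds; "tau": joint torques, N m; "eef_pos": TCP position; "tool_rot": TCP orientation; "force": force on the tool from outside, world axes, zero at the start; "torque": the same for the moment, N m; "width": finger opening in mm.
Only numpy, scipy, OpenCV 4.12 (cv2) and the standard library are available. Lean on these libraries where they do the work, as an engineer would, in place of code of your own. Each camera call takes 0.05 s, during which the arm holds its last target.

## Task

Set out the five cut parts on the base plate ready for tacking: stand the square tube upright in the middle of the plate, square with it, stand the red angle on the round-hole side of the tube with its upright leg close against the middle of the tube's face and its flat leg pointing to the round holes, and stand the lug midway between the tube and the slotted holes, on the plate's long centre line and with its broad faces square to that line. Stand the boss, yellow cap up, midway between the tube and the notch in the plate's edge, and lay the cap plate centred and square on top of the tube. Leave the grinder, the chipping hammer and the red magnet where they lie.

Things in the scene. Friction and masses are not known exactly. Their poses are not given: they have to be found in the camera images.
- base_plate: Dark grey steel plate 150 (x) x 230 (y) x 10 mm, flat on the table, fixed. Origin: centre of its underside; top at +10 mm. +y end: two slotted holes (18 x 36 mm, long along y, y = +90, x = +-44 mm). -y end: two round holes (18 mm, y = -90, x = +-44). Notch 26 mm wide, 13 mm deep in the middle of its -x edge (bottom at x = -62). Slotted end is to the robot's left, turned up to 45 deg either way.
- tube_mid (a point): Dark blue-grey square hollow steel tube stub, 40 x 40 mm outside, 4 mm wall, 60 mm tall, 0.27 kg, standing on end. Point: its centre, 30 mm above its foot; z along the tube, x and y square to its faces. Starts on one of two plywood boards (5 mm thick, fixed).
- cap_mid (a point): Bright square cap plate, 54 x 54 x 12 mm with an 18 mm hole in the middle, 0.26 kg, lying flat. Point: its centre, 6 mm above its underside; z up, x and y square to its edges. Starts on one of two plywood boards (5 mm thick, fixed).
- angle_mid (a point): Red-primed angle (L 45 x 45 x 5 mm, 56 mm long), 0.19 kg, one leg upright, one flat on the ground. Point: centre of the upright leg (5 mm thick, 45 tall), 22.5 mm above the ground. x along the length; flat leg points to its own -y (y = +2.5, the upright leg's outer face, to -42.5 mm) and has a dark hole; z up. Starts on one of two plywood boards (5 mm thick, fixed).
- lug_mid (a point): Bare steel lug with a rounded top and a dark eye in each broad face, 50 mm wide (x), 15 mm thick (y), 53 mm tall, 0.26 kg, standing on its flat foot. Point: its centre, 26.5 mm above its foot; x along its width, y through its thickness, z up. Its sides are straight and upright for the lower 28 mm. Starts on one of two plywood boards (5 mm thick, fixed).
- boss_mid (a point): Round steel earthing boss 24 mm across with a yellow plastic cap 21 mm across on top, 32 mm tall in all (steel 24 mm, cap 8 mm), 0.09 kg, standing upright. Point: its centre, 16 mm above its foot, z up. Starts on one of two plywood boards (5 mm thick, fixed).
- grinder: Bystander: green and black angle grinder on its back, disc flat and facing up, about 320 mm long, 80 mm tall, lying beyond the work. Origin at the table under its middle; y along its length. Leave alone.
- hammer: Bystander: chipping hammer with an orange handle, 290 mm long, 25 mm high, lying beyond the work. Origin at the table under its middle; y along its handle, head at +y. Leave alone.
- magnet: Bystander: red triangular welding magnet, about 105 x 95 x 20 mm, lying flat beyond the work. Origin at the table under its middle. Leave alone.
There are look-alikes about, which are no part of the job. There is more than one size of the part that bears angle_mid; the job needs the smallest.

How it is judged:
By the outcome, as a careful person would: the job done as asked, in the order asked, and still so for the second after the job is handed in, with the robot touching nothing.
It also fails if it takes over 122 s, if anything falls off the work surface, if the arm or the gripper's body presses on something with over 40 N, if the wrist force passes 120 N, or if a joint passes its speed limit or range.

## Working session

There is one attempt and no reset: what is moved stays moved. The work goes in short steps, Python scripts to look and compute and a shell command to move; the robot and the scene stay as the last step left them, time stands still between calls to the robot, and variables do not carry over. Pictures are saved under pics/ and viewed, and the job is handed in when it is done.

```bash
mkdir -p pics; ls; python3 - <<'E'
from cell import readout, cams
import cv2
print(readout.read_state())
for n in ["scene","top","wrist"]:
    im=cams.get_image(n); cv2.imwrite(f"pics/{n}0.png",im); print(n,cams.get_calibration(n))
E
```

```text
pics
{'clock': 0.0, 'qpos': array([ 1.13321559,  0.62934617,  0.03842961,  1.51839323, -0.02701811,
        0.99631635, -0.01998255]), 'qd': array([ 0.0010318 ,  0.00024878,  0.00042285,  0.00078545,  0.00143967,
       -0.00080887,  0.00230276]), 'tau': array([-1.67873446e-05, -5.63403404e+01,  1.22604780e+00, -1.93448710e+01,
        1.09064006e-02,  1.05880393e-02,  4.75475105e-06]), 'eef_pos': array([ 235.93202077, -604.97658576,  230.38078214]), 'tool_rot': array([-1.5687777 ,  1.56885065,  1.94461271]), 'force': array([-0.13195593, -0.37574034, -0.74962261]), 'torque': array([-0.06150101, -0.02205905,  0.00476356]), 'width': 85.74017039794232}
scene {'fx': 497.2492886279403, 'fy': 497.2492886279403, 'cx': 322.10724661165824, 'cy': 199.92678906383165, 'R': array([[ 0.81251316,  0.58279075,  0.01331574],
       [ 0.41552369, -0.56299035, -0.7144102 ],
       [-0.40885503,  0.58600069, -0.69960043]]), 't': array([-533.44857026, -180.09231591, 1572.60232995])}
top {'fx': 401.04235026217236, 'fy': 401.04235026217236, 'cx': 323.92276752907856, 'cy': 203.65579352446827, 'R': array([[-0.02918505, -0.9995563 ,  0.00595238],
       [-0.99171217,  0.02820959, -0.12534426],
       [ 0.12512073, -0.00956122, -0.99209545]]), 't': array([  73.9618403 ,  639.62641525, 1142.16565943])}
wrist {'fx': 350.6214071983738, 'fy': 350.6214071983738, 'cx': 318.48930652340863, 'cy': 193.7008778166137, 'R': array([[ 0.36332548, -0.93166087, -0.00161876],
       [-0.88193073, -0.34449096,  0.32175172],
       [-0.30032113, -0.11547296, -0.94682269]]), 't': array([-649.17238971,  -42.20654333,  381.28019323])}
```

View pics/scene0.png

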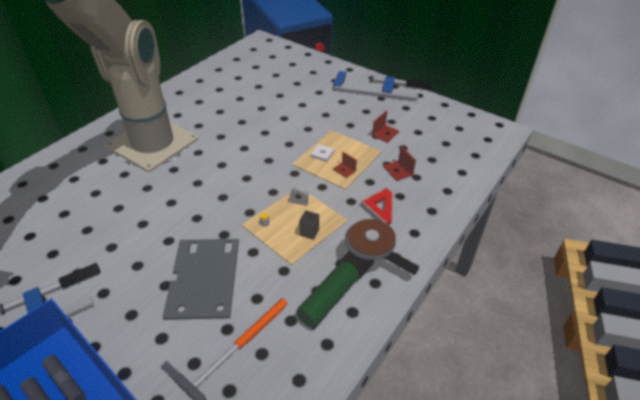

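View pics/top0.png

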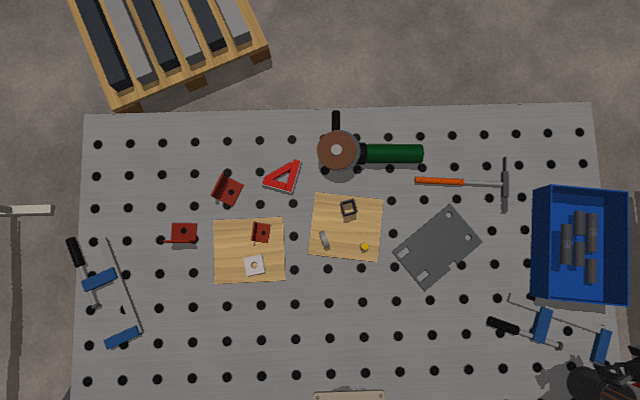

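View pics/wrist0.png

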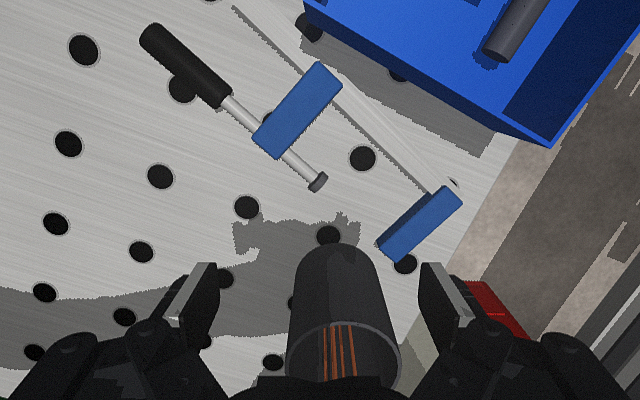

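```bash
cat > h.py <<'E'
import numpy as np, cv2
from cell import readout, cams
def ray(cal,u,v):
    d=np.array([(u-cal['cx'])/cal['fx'],(v-cal['cy'])/cal['fy'],1.0]); R=np.array(cal['R']);t=np.array(cal['t'])
    return -R.T@t, R.T@d
def at(cal,u,v,z):
    c,d=ray(cal,u,v); return c+d*(z-c[2])/d[2]
def pix(cal,X):
    p=np.array(cal['R'])@np.array(X,float)+np.array(cal['t']); return np.array([cal['fx']*p[0]/p[2]+cal['cx'],cal['fy']*p[1]/p[2]+cal['cy']])
E
python3 - <<'E'
import cv2
im=cv2.imread('pics/top0.png')
cv2.imwrite('pics/top_a.png',cv2.resize(im[150:300,150:300],None,fx=4,fy=4,interpolation=cv2.INTER_CUBIC))
cv2.imwrite('pics/top_b.png',cv2.resize(im[180:300,300:490],None,fx=4,fy=4,interpolation=cv2.INTER_CUBIC))
im=cv2.imread('pics/scene0.png')
cv2.imwrite('pics/sc_a.png',cv2.resize(im[100:330,155:425],None,fx=2.6,fy=2.6,interpolation=cv2.INTER_CUBIC))
E
```

```text
(no output)
```

View pics/top_a.png

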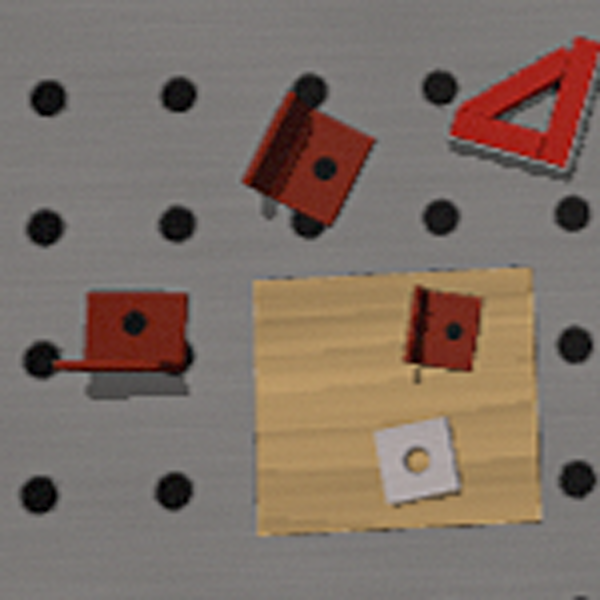

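View pics/top_b.png

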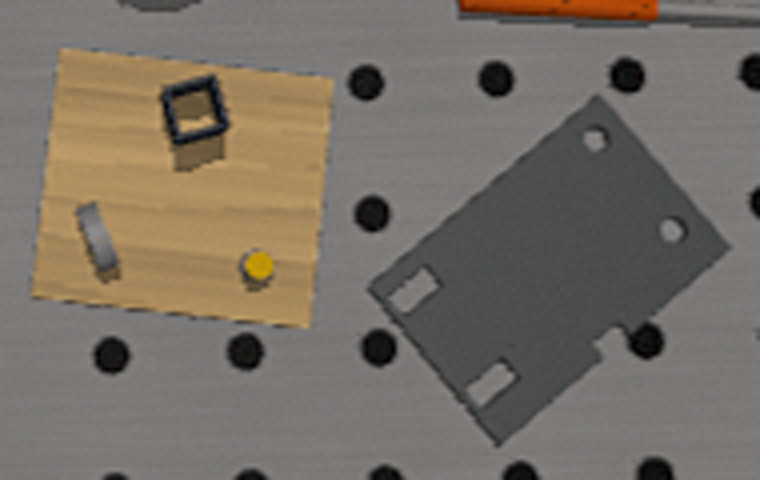

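View pics/sc_a.png

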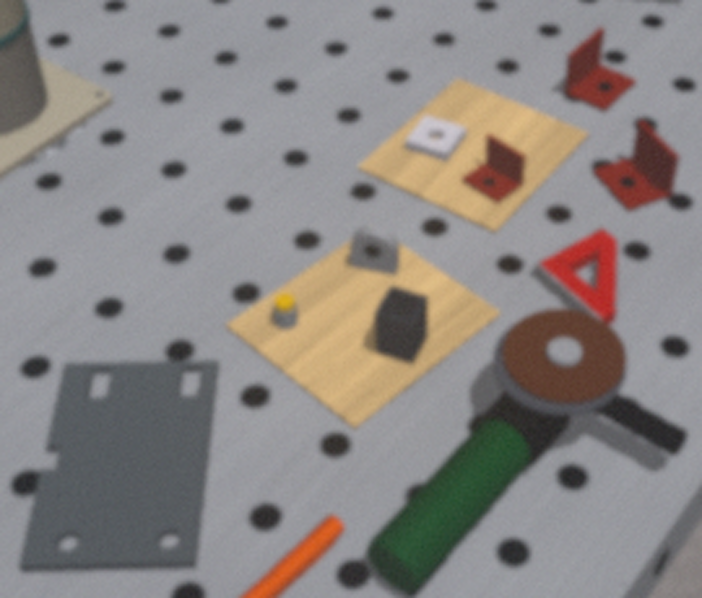

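```bash
python3 - <<'E'
from h import *
from scipy.spatial.transform import Rotation as Ro
c=cams.get_calibration('top')
s=readout.read_state(); Rm=Ro.from_euler('xyz',s['tool_rot']).as_matrix(); print(Rm.round(4))
b=lambda u,v:(300+u/4,180+v/4); a=lambda u,v:(150+u/4,150+v/4)
P=lambda n,uv,z:print(n,at(c,*uv,z).round(1))
for n,uv in dict(c_sl_far=(368,290),c_sl_near=(499,446),c_rd_far=(598,95),c_rd_near=(731,246)).items(): P(n,b(*uv),10)
P('notch',b(613,342),10)
P('tube',b(194,109),65); P('lugtop',b(96,236),50); P('boss',b(258,264),37); P('cap',a(417,461),17); P('anglefar top',a(418,288),50);P('angle near top',a(406,362),50);P('hole',a(454,331),10)
w=cams.get_calibration('wrist'); print(ray(w,320,200)); print(at(w,320,100,0))
print('cam in tool', Rm.T@(ray(w,0,0)[0]-s['eef_pos'])); print((np.array(w['R'])@Rm).round(3))
E
```

```text
[[-6.000e-04  3.633e-01 -9.317e-01]
 [ 1.400e-03 -9.317e-01 -3.633e-01]
 [-1.000e+00 -1.500e-03  0.000e+00]]
c_sl_far [ 492.8 -143.3   10. ]
c_sl_near [ 376.1 -234.1   10. ]
c_rd_far [ 634.2 -325.    10. ]
c_rd_near [ 517.6 -416.9   10. ]
notch [ 449.2 -323.5   10. ]
tube [625.9 -14.8  65. ]
lugtop [537.3  58.4  50. ]
boss [514.  -59.3  37. ]
cap [467.4 265.8  17. ]
anglefar top [592.3 258.6  50. ]
angle near top [539.  267.7  50. ]
hole [562.7 238.6  10. ]
(array([ 313.14412394, -575.32073201,  373.53391088]), array([-0.31460011, -0.12567612, -0.94104921]))
[ 290.33513674 -585.239258      0.        ]
cam in tool [-1.42954260e+02  4.45592130e-02 -8.27221639e+01]
[[ 0.     1.    -0.   ]
 [-0.322  0.     0.947]
 [ 0.947 -0.     0.322]]
```

```bash
for i in 1 2 3 4; do python3 -m creep '[[[0,-0.2,-0.42],0,0],[[0,-0.4,-0.84],0,0],[[0,-0.42,-0.85],0,0]]' | tail -1; done; python3 -m creep '[[[0,-0.2,-0.42],0,0],[[0,-0.4,-0.84],0,0],[[0,-0.4,-0.84],0,0],[[0,-0.4,-0.84],0,0],[[0,-0.4,-0.84],0,0]]'; python3 - <<'E'
from h import *
print(readout.read_state()['eef_pos'])
import pickle
cal=cams.get_calibration('wrist'); im=cams.get_image('wrist'); cv2.imwrite('pics/w1.png',im); pickle.dump(cal,open('pics/w1.pkl','wb'))
E
```

```text
width: 85.1
width: 85.6
width: 85.6
width: 85.4
clock: 1.85
eef_pos: [554.6, -259.1, 231.1]
tool_rot: [0.21, 1.569, -2.561]
force: [-0.0, -0.2, -0.3]
width: 85.5
[ 554.5580358  -259.13620716  231.11106846]
```

View pics/w1.png

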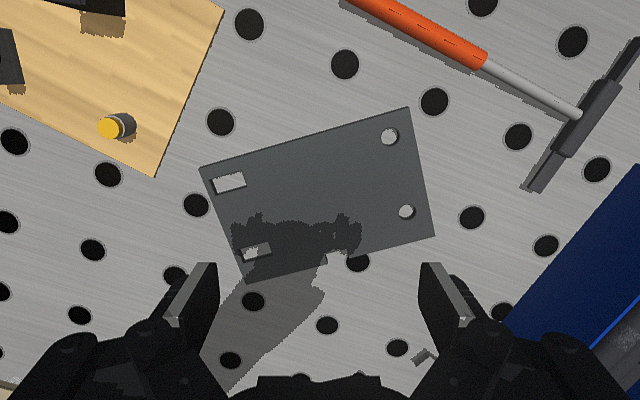

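```bash
python3 - <<'E'
import cv2
im=cv2.imread('pics/w1.png')
cv2.imwrite('pics/w1p.png',cv2.resize(im[95:295,190:445],None,fx=3,fy=3,interpolation=cv2.INTER_CUBIC))
E
```

```text
(no output)
```

View pics/w1p.png

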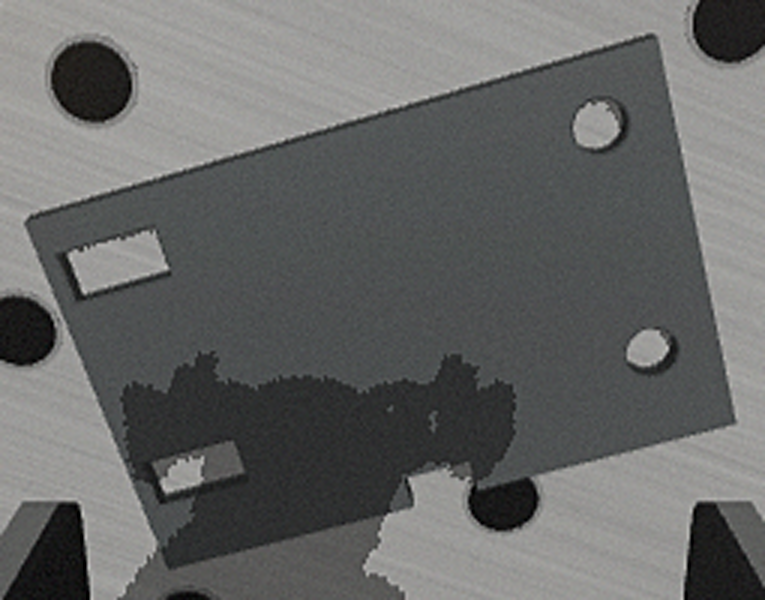

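```bash
cat >> h.py <<'E'
from scipy.optimize import least_squares
def fit(cal,pts,pix_,z,x0):
    """planar pose x,y,yaw of object with model pts (n,3), z offset"""
    pts=np.array(pts,float);pix_=np.array(pix_,float)
    def f(p):
        c,s=np.cos(p[2]),np.sin(p[2]); X=np.c_[p[0]+c*pts[:,0]-s*pts[:,1],p[1]+s*pts[:,0]+c*pts[:,1],z+pts[:,2]]
        return (np.array([pix(cal,x) for x in X])-pix_).ravel()
    r=least_squares(f,x0); return r.x,r.fun.reshape(-1,2).round(1)
E
python3 - <<'E'
from h import *; import pickle
cal=pickle.load(open('pics/w1.pkl','rb'))
px=np.array([[32,221],[653,41],[734,421],[168,567],[599,124],[650,350]])/3+[190,95]
m=[[75,115,10],[75,-115,10],[-75,-115,10],[-75,115,10]]
print(fit(cal,m,px[:4],0,[505,-280,.66]))
top=cams.get_calibration('top') 
pt=np.array([[368,290],[598,95],[731,246],[499,446]])/4+[300,180]
print(fit(top,m,pt,0,[505,-280,.66]))
E
```

```text
(array([ 505.87116801, -280.68925895,    0.65304362]), array([[-2.6,  0.2],
       [ 1.7, -1.2],
       [ 0.7,  1.2],
       [ 0.1,  0.9]]))
(array([ 505.18253371, -279.81750934,    0.6611256 ]), array([[-0.1, -0.3],
       [-0.2, -0.3],
       [-0.1,  0.3],
       [ 0.3,  0.2]]))
```

```bash
python3 - <<'E'
from h import *; import pickle
cal=pickle.load(open('pics/w1.pkl','rb'))
px=(np.array([[28,218],[656,37],[735,422],[168,568]])+.5)/3-.5+[190,95]
m=[[75,115,10],[75,-115,10],[-75,-115,10],[-75,115,10]]
print(fit(cal,m,px[:4],0,[505,-280,.66]))
m[0][2]=m[1][2]=5
print(fit(cal,m,px[:4],0,[505,-280,.66]))
E
```

```text
(array([ 506.71851982, -279.97199221,    0.65169862]), array([[-1.3,  0.4],
       [ 0.9, -0.5],
       [ 0.4,  0.5],
       [-0. ,  0. ]]))
(array([ 506.31124196, -280.05831114,    0.65220369]), array([[ 0.1, -0.4],
       [-0.4, -0.6],
       [ 0.4,  0.8],
       [-0. ,  0.3]]))
```

```bash
for i in 1 2; do python3 -m creep '[[[0,-0.39,-0.235],0,0],[[0,-0.78,-0.47],0,0]]' | tail -1; done; python3 -m creep '[[[0,-0.39,-0.235],0,0],[[0,-0.78,-0.47],0,0],[[0,-0.78,-0.47],0,0],[[0,-0.78,-0.47],0,0],[[0,-0.78,-0.47],0,0]]'; cat >> h.py <<'E'
import pickle
def snap(name,crop=None,f=1,cam='wrist'):
    s=readout.read_state(); cal=cams.get_calibration(cam); im=cams.get_image(cam); pickle.dump((cal,s),open(f'pics/{name}.pkl','wb')); cv2.imwrite(f'pics/{name}_raw.png',im)
    cropim(name,crop,f); print(s['clock'],s['eef_pos'].round(1),s['force'].round(1),s['width'].round(1))
def cropim(name,crop=None,f=1,out=None):
    im=cv2.imread(f'pics/{name}_raw.png')
    if crop: u0,v0,u1,v1=crop; im=im[v0:v1,u0:u1]
    cv2.imwrite(f'pics/{out or name}.png',cv2.resize(im,None,fx=f,fy=f,interpolation=cv2.INTER_CUBIC))
def un(px,crop,f): return (np.array(px,float)+.5)/f-.5+np.array(crop[:2])
E
python3 - <<'E'
from h import *
snap('w2')
E
```

```text
width: 85.3
width: 85.4
clock: 2.8
eef_pos: [601.7, 8.7, 231.4]
tool_rot: [1.051, 1.569, -1.722]
force: [0.4, 0.5, 0.8]
width: 85.2Traceback (most recent call last):
  File "<stdin>", line 2, in <module>
  File "h.py", line 21, in snap
    cropim(name,crop,f); print(s['clock'],s['eef_pos'].round(1),s['force'].round(1),s['width'].round(1))
                                                                                    ^^^^^^^^^^^^^^^^
AttributeError: 'float' object has no attribute 'round'
```

View pics/w2.png

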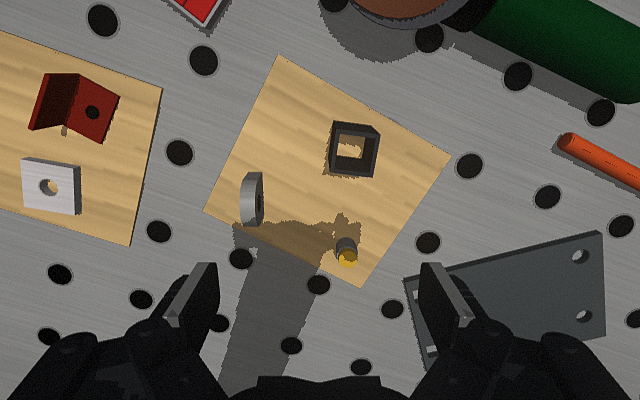

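```bash
sed -i "s/s\['width'\].round(1)/round(s['width'],1)/" h.py; python3 - <<'E'
from h import *
cropim('w2',(230,110,390,280),4,'w2a')
cropim('w2',(10,60,130,225),4,'w2b')
E
```

```text
(no output)
```

View pics/w2a.png

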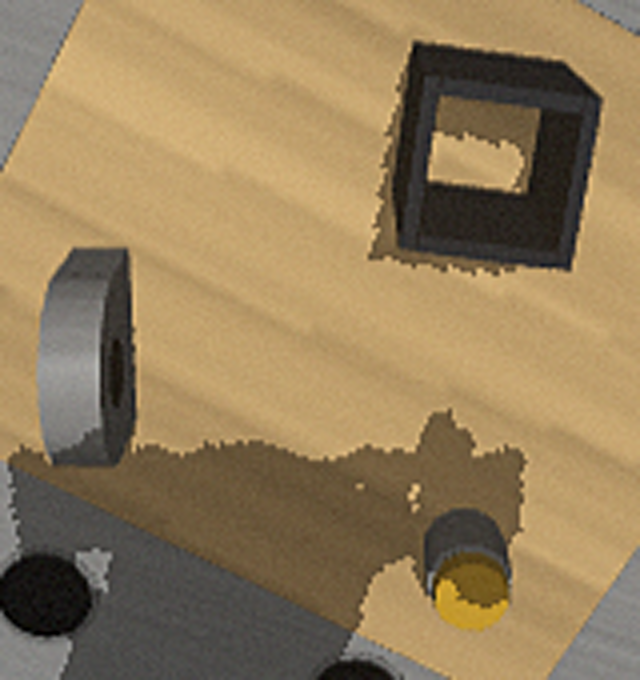

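View pics/w2b.png

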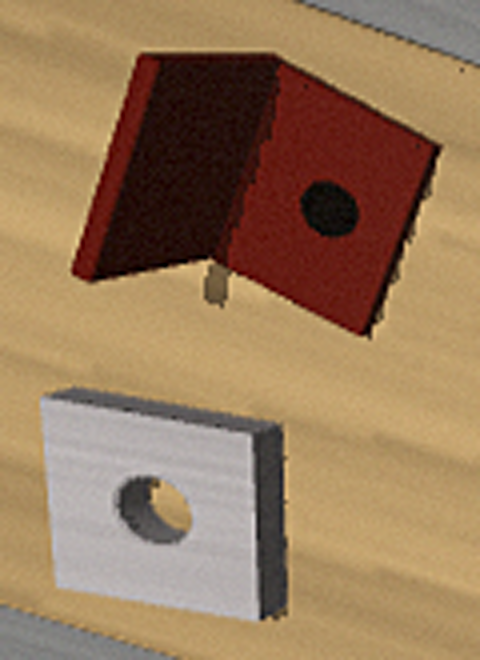

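```bash
cat >> h.py <<'E'
def hullfit(cal,pts,pix_,z,x0):
    pts=np.array(pts,float)
    def f(p):
        c,s=np.cos(p[2]),np.sin(p[2]); X=np.c_[p[0]+c*pts[:,0]-s*pts[:,1],p[1]+s*pts[:,0]+c*pts[:,1],z+pts[:,2]]
        h=cv2.convexHull(np.array([pix(cal,x) for x in X],np.float32))
        return np.array([cv2.pointPolygonTest(h,(float(a),float(b)),True) for a,b in pix_])
    r=least_squares(f,x0,diff_step=1e-4,x_scale=[1,1,.02]); return r.x,r.fun.round(1)
th=np.linspace(0,np.pi,25)
LUG=[(x,y,z) for y in(-7.5,7.5) for x,z in [(-25,0),(25,0)]+[(25*np.cos(t),28+25*np.sin(t)) for t in th]]
t2=np.linspace(0,2*np.pi,40)
BOSS=[(r*np.cos(t),r*np.sin(t),z) for r,z in((12,0),(12,24),(10.5,32)) for t in t2]
SQ=lambda a,z:[(a,a,z),(a,-a,z),(-a,-a,z),(-a,a,z)]
ANG=[(28,2.5,45),(-28,2.5,45),(28,-2.5,45),(-28,-2.5,45),(28,-42.5,5),(-28,-42.5,5),(28,-2.5,5),(-28,-2.5,5)]
E
python3 - <<'E'
from h import *
cal,s=pickle.load(open('pics/w2.pkl','rb'))
A=(230,110);B=(10,60)
# order tube corners: a far-left img = +x,+y
print('tube',fit(cal,SQ(20,60),un([(418,73),(601,97),(572,270),(400,247)],A,4),5,[626,-15,.25]))
print('cap',fit(cal,SQ(27,12),un([(42,397),(254,434),(259,620),(55,588)],B,4),5,[467,266,.1]))
print('ang',fit(cal,ANG,un([(138,55),(73,275),(158,56),(95,282),(440,147),(368,333),(278,57),(214,256)],B,4),5,[565,262,-.1]))
print('lug',hullfit(cal,LUG,un([(75,249),(100,248),(126,249),(131,290),(135,385),(134,435),(118,466),(85,467),(55,460),(42,410),(38,360),(48,290)],A,4),5,[537,58,.4]))
print('lug',hullfit(cal,LUG,un([(75,249),(100,248),(126,249),(131,290),(135,385),(134,435),(118,466),(85,467),(55,460),(42,410),(38,360),(48,290)],A,4),5,[537,58,-.2]))
print('boss',hullfit(cal,BOSS,un([(427,550),(445,515),(470,508),(495,520),(508,545),(511,580),(510,600),(500,622),(470,630),(443,615),(433,597),(425,575)],A,4),5,[514,-59,0]))
R=cal['R']; print(pix(cal,s['eef_pos']))
E
```

```text
tube (array([ 6.28176537e+02, -1.54755548e+01,  2.52146563e-01]), array([[ 0.7,  0.2],
       [ 0. , -0.5],
       [-0.2, -0.3],
       [-0.5,  0.6]]))
cap (array([4.67813858e+02, 2.66760906e+02, 1.76792666e-01]), array([[-0.4, -0.2],
       [-0.1,  0.1],
       [ 0.2,  0.4],
       [ 0.3, -0.3]]))
ang (array([ 5.66866208e+02,  2.63768783e+02, -1.43012255e-01]), array([[ 0.2, -1.8],
       [-0. , -0.5],
       [ 0.9,  0.9],
       [-0.1,  0.5],
       [-1. , -1.2],
       [-0.6,  0.7],
       [ 0.3,  0.6],
       [ 0.1,  1. ]]))
lug (array([5.37240295e+02, 5.73355515e+01, 3.80338026e-01]), array([ 0.1, -0.1,  0.3,  0.2,  0.7, -0.1,  0.1, -0. ,  0.6,  0.3, -0.2,
        0.1]))
lug (array([5.37239977e+02, 5.73347752e+01, 3.80413744e-01]), array([ 0.1, -0.1,  0.3,  0.2,  0.7, -0.1,  0.1, -0. ,  0.6,  0.3, -0.2,
        0.1]))
boss (array([ 5.13390658e+02, -6.00766631e+01,  6.85380136e-04]), array([ 0.7,  0.7,  0.3,  0.4, -0.2,  0.9,  0.6,  0.1,  0.5,  0.7,  0.6,
       -0.5]))
[318.47871876 263.69741756]
```

```bash
cat >> h.py <<'E'
from scipy.spatial.transform import Rotation as Ro
def go(x,y,z,jaw=None):
    s=readout.read_state(); R=Ro.from_euler('xyz',s['tool_rot']).as_matrix()
    d=R.T@(np.array([x,y,z])-s['eef_pos'])
    ja=np.degrees(np.arctan2(R[1,1],R[0,1])); 
    sp=0 if jaw is None else ((ja-jaw+90)%180-90)/45
    print('t',round(s['clock'],2),'pos',s['eef_pos'].round(2),'jaw',ja.round(2),'q7',s['qpos'][6].round(2),'shift/100',(d/100).round(4),'spin',round(float(sp),4),'F',s['force'].round(1),'w',round(s['width'],1))
E
python3 -c "
from h import *
go(628.2,-15.5,30,14.4-90)"
```

```text
t 2.85 pos [601.77   8.52 231.39] jaw -68.92 q7 -1.25 shift/100 [ 2.0142  0.3166 -0.1614] spin 0.1485 F [0.5 0.7 0.3] w 85.7
```

```bash
python3 -m creep '[[[0.3,0.2,-0.1],0.1,0],[[0.7,0.317,-0.161],0.149,0],[[1,0.317,-0.161],0.149,0],[[1,0.317,-0.161],0.149,0]]'|tail -1;  python3 -m creep '[[[0.4,0,0],0,0],[[0.6,0,0],0,0],[[0.6,0,0],0,0],[[0.6,0,0],0,0]]'; python3 -c "
from h import *
go(628.2,-15.5,30,14.4-90)
snap('w3')"
```

```text
width: 85.3
clock: 3.65
eef_pos: [629.5, -13.0, 73.0]
tool_rot: [2.796, 1.569, -0.092]
force: [-0.2, -0.4, 1.0]
width: 85.1
t 3.65 pos [629.5  -12.99  73.01] jaw -75.46 q7 -1.3 shift/100 [0.4301 0.0207 0.0197] spin 0.0031 F [-0.2 -0.4  1. ] w 85.1
3.65 [629.5 -13.   73. ] [-0.2 -0.4  1. ] 85.1
```

View pics/w3.png

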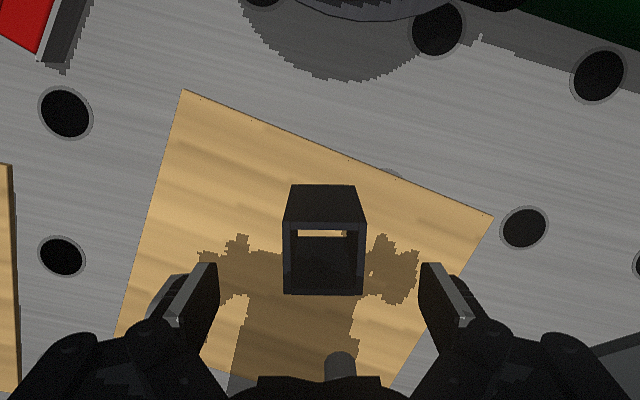

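```bash
python3 -m creep '[[[0.3,0.021,0.02],0,0],[[0.44,0.021,0.02],0,0],[[0.44,0.021,0.02],0,0],[[0.44,0.021,0.02],0,0.3],[[0.44,0.021,0.02],0,1],[[0.44,0.021,0.02],0,1],[[0.44,0.021,0.02],0,1],[[0.44,0.021,0.02],0,1],[[0.44,0.021,0.02],0,1],[[0.44,0.021,0.02],0,1]]'; python3 -c "
from h import *
go(628.2,-15.5,30,14.4-90)
snap('w4',(230,180,410,330),4)"
```

```text
clock: 4.7
eef_pos: [628.2, -14.8, 28.6]
tool_rot: [2.895, 1.568, 0.008]
force: [-0.7, -0.9, 6.6]
width: 39.7
t 4.7 pos [628.2  -14.79  28.58] jaw -75.41 q7 -1.29 shift/100 [-0.0142  0.0068  0.0018] spin 0.0042 F [-0.7 -0.9  6.6] w 39.7
4.7 [628.2 -14.8  28.6] [-0.7 -0.9  6.6] 39.7
```

View pics/w4.png

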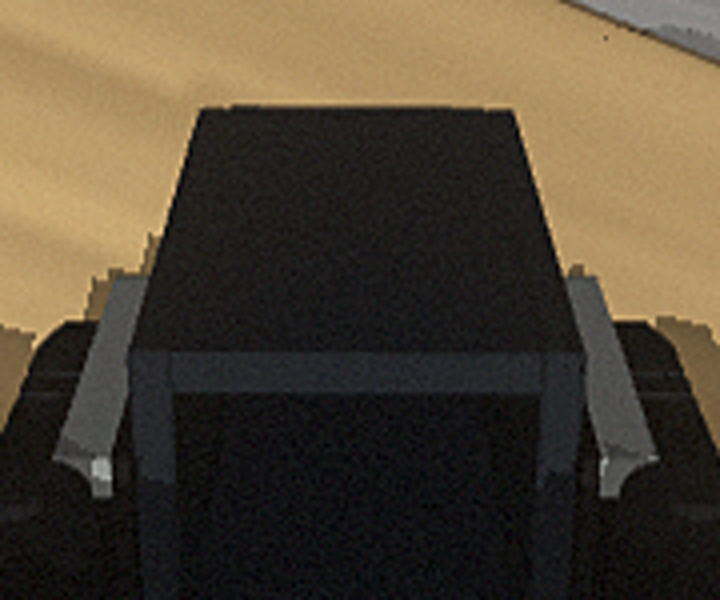

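```bash
cat >> h.py <<'E'
def held(name,px):  # px: list of (u,v,worldz) -> tool coords relative to TCP
    cal,s=pickle.load(open(f'pics/{name}.pkl','rb')); R=Ro.from_euler('xyz',s['tool_rot']).as_matrix()
    for u,v,z in px: print((R.T@(at(cal,u,v,z)-s['eef_pos'])).round(2))
E
python3 -c "
from h import *
U=lambda u,v:tuple(un((u,v),(230,180),4))
held('w4',[U(130,352)+(65,),U(582,352)+(65,),U(200,107)+(5,),U(514,107)+(5,)])
go(505.9,-280.1,80,37.5-90)"
```

```text
[-36.38 -19.43 -19.5 ]
[-36.36  19.63 -19.5 ]
[ 23.62 -19.7  -19.3 ]
[ 23.64  20.17 -19.3 ]
t 4.75 pos [628.18 -14.84  28.57] jaw -75.41 q7 -1.29 shift/100 [-0.5171  2.2595  1.8504] spin -0.5092 F [ 0.1 -0.3  6. ] w 39.2
```

```bash
python3 -m creep '[[[-0.4,0,0],0,1],[[-0.8,0,0],0,1],[[-0.9,0.25,0.2],0,1],[[-0.9,0.6,0.5],0,1],[[-0.9,0.95,0.8],0,1]]'|tail -1;  python3 -m creep '[[[0,0.35,0.3],0,1],[[0,0.7,0.6],0,1],[[0,0.98,0.8],0,1],[[0,1,0.8],0,1]]'|tail -1; python3 -m creep '[[[0,0.3,0.23],-0.19,1],[[0,0.3,0.23],-0.38,1],[[0,0.3,0.23],-0.51,1],[[0,0.3,0.23],-0.51,1],[[0,0.3,0.23],-0.51,1]]';  python3 -c "
from h import *
go(506.4,-279.7,34.1,37.5-90)
snap('w5')"
```

```text
width: 39.5
width: 39.4
clock: 6.15
eef_pos: [506.7, -278.0, 117.1]
tool_rot: [-1.695, 1.57, 2.1]
force: [0.3, -0.5, -2.2]
width: 39.3
t 6.15 pos [ 506.67 -278.04  117.1 ] jaw -52.57 q7 -0.57 shift/100 [0.8299 0.0123 0.0123] spin -0.0015 F [ 0.3 -0.5 -2.2] w 39.3
6.15 [ 506.7 -278.   117.1] [ 0.3 -0.5 -2.2] 39.3
```

View pics/w5.png

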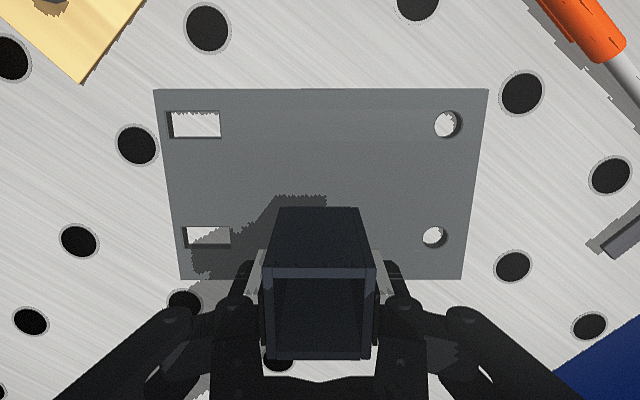

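```bash
python3 - <<'E'
import cv2,numpy as np
im=cv2.imread('pics/w5_raw.png')
f=lambda u,v:cv2.resize(im[v-25:v+25,u-30:u+30],None,fx=6,fy=6,interpolation=cv2.INTER_CUBIC)
o=np.vstack([np.hstack([f(153,89),f(489,90)]),np.hstack([f(181,280),f(461,280)])]); cv2.imwrite('pics/w5c.png',o)
E
```

```text
(no output)
```

View pics/w5c.png

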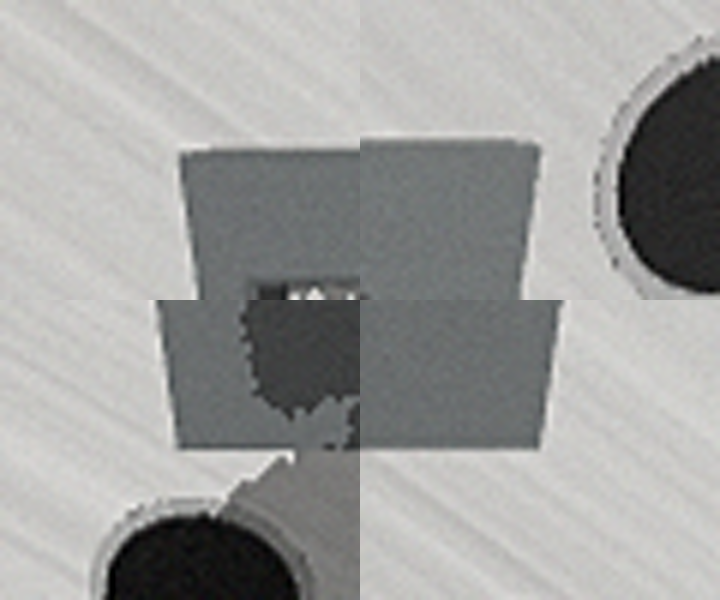

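```bash
python3 - <<'E'
from h import *
cal,s=pickle.load(open('pics/w5.pkl','rb'))
px=np.array([un((180,153),(123,64),6),un((180,144),(459,65),6),un((181,148),(431,255),6),un((178,148),(151,255),6)])
for zf in (10,6):
    m=[[75,115,zf],[75,-115,zf],[-75,-115,10],[-75,115,10]]
    x,r=fit(cal,m,px,0,[506,-280,.655]); print(x,np.degrees(x[2]),r.tolist())
E
```

```text
[ 506.28706553 -280.01463791    0.65460587] 37.50615369100148 [[-0.2, -0.1], [0.2, -0.0], [-0.2, -0.0], [0.2, 0.2]]
[ 506.35108107 -279.98219265    0.65457138] 37.50417720984279 [[2.4, -0.4], [-2.4, -0.3], [-0.2, -0.1], [0.2, 0.1]]
```

```bash
python3 -c "
from h import *
go(506.8,-279.6,34,37.5-90)"; python3 -m creep '[[[0.4,0.007,0.008],0,1],[[0.75,0.007,0.008],0,1],[[0.79,0.007,0.008],0,1],[[0.79,0.007,0.008],0,1]]';  python3 -c "
from h import *
go(506.8,-279.6,33.8,37.5-90)"
```

```text
t 6.2 pos [ 506.75 -278.06  117.16] jaw -52.54 q7 -0.57 shift/100 [0.8316 0.013  0.009 ] spin -0.0009 F [-0.4 -0.4 -1.8] w 39.6
clock: 6.6
eef_pos: [506.1, -278.9, 37.8]
tool_rot: [-1.081, 1.569, 2.716]
force: [-0.3, 0.9, -1.9]
width: 39.0
t 6.6 pos [ 506.14 -278.93   37.78] jaw -52.46 q7 -0.59 shift/100 [ 0.0398  0.0094 -0.0012] spin 0.001 F [-0.3  0.9 -1.9] w 39.0
```

```bash
python3 -m creep '[[[0.03,0.009,-0.002],0,1],[[0.042,0.009,-0.002],0,1],[[0.042,0.009,-0.002],0,1],[[0.042,0.009,-0.002],0,1]]';  python3 -c "
from h import *
go(506.8,-279.6,33.8,37.5-90)"
```

```text
clock: 7.0
eef_pos: [507.7, -280.5, 35.0]
tool_rot: [2.03, 1.569, -0.456]
force: [-0.5, -0.2, -3.0]
width: 39.5
t 7.0 pos [ 507.68 -280.51   35.  ] jaw -52.46 q7 -0.59 shift/100 [ 0.012  -0.0126  0.0014] spin 0.0008 F [-0.5 -0.2 -3. ] w 39.5
```

```bash
python3 -m creep '[[[0.01,-0.005,0],0,1],[[0.01,-0.005,0],0,1],[[0.01,-0.005,0],0,1]]';  python3 -c "
from h import *
go(506.8,-279.6,33.8,37.5-90)
cams.get_image('top')
go(506.8,-279.6,33.8,37.5-90)
cams.get_image('top')
go(506.8,-279.6,33.8,37.5-90)
"
```

```text
clock: 7.3
eef_pos: [507.2, -280.0, 33.6]
tool_rot: [1.997, 1.57, -0.49]
force: [-0.3, 0.3, 1.2]
width: 39.0
t 7.3 pos [ 507.22 -280.05   33.56] jaw -52.46 q7 -0.59 shift/100 [-0.0024 -0.0061  0.0006] spin 0.0009 F [-0.3  0.3  1.2] w 39.0
t 7.35 pos [ 507.24 -280.1    33.58] jaw -52.46 q7 -0.59 shift/100 [-0.0022 -0.0066  0.0004] spin 0.0009 F [-0.6 -0.5  2. ] w 39.4
t 7.4 pos [ 507.25 -280.09   33.58] jaw -52.46 q7 -0.59 shift/100 [-0.0022 -0.0066  0.0006] spin 0.0008 F [ 0.1 -0.5  3.6] w 39.6
```

```bash
python3 -m creep '[[[0,-0.007,0],0,1],[[0,-0.007,0],0,1],[[0,-0.007,0],0,0.5],[[0,-0.007,0],0,0],[[0,-0.007,0],0,0],[[0,-0.007,0],0,0],[[-0.4,-0.007,0],0,0],[[-0.8,-0.007,0],0,0],[[-1,-0.007,0],0,0],[[-1,-0.007,0],0,0]]';  python3 -c "
from h import *
go(566.9,263.8,30,-8.2)
snap('w6')"
```

```text
clock: 8.4
eef_pos: [508.5, -280.2, 136.3]
tool_rot: [2.037, 1.564, -0.45]
force: [-0.8, -0.3, 0.2]
width: 85.2
t 8.4 pos [ 508.53 -280.23  136.29] jaw -52.46 q7 -0.57 shift/100 [ 1.0513 -3.964  -3.7748] spin -0.9835 F [-0.8 -0.3  0.2] w 85.2
8.4 [ 508.5 -280.2  136.3] [-0.8 -0.3  0.2] 85.2
```

View pics/w6.png

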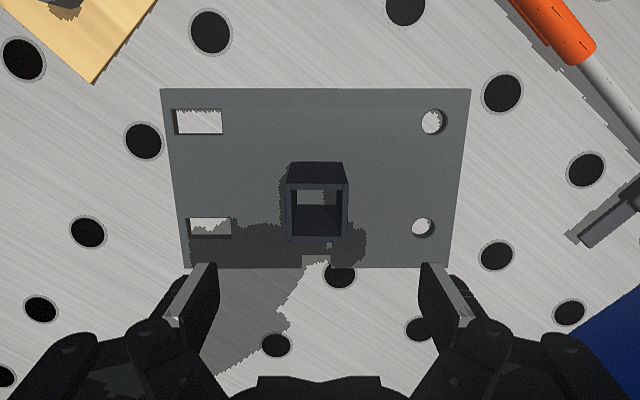

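```bash
python3 - <<'E'
from h import *
cropim('w6',(265,150,375,255),6,'w6a')
im=cv2.imread('pics/w6_raw.png')
f=lambda u,v:cv2.resize(im[v-25:v+25,u-30:u+30],None,fx=6,fy=6,interpolation=cv2.INTER_CUBIC)
o=np.vstack([np.hstack([f(160,89),f(471,90)]),np.hstack([f(185,267),f(448,267)])]); cv2.imwrite('pics/w6c.png',o)
E
```

```text
(no output)
```

View pics/w6a.png

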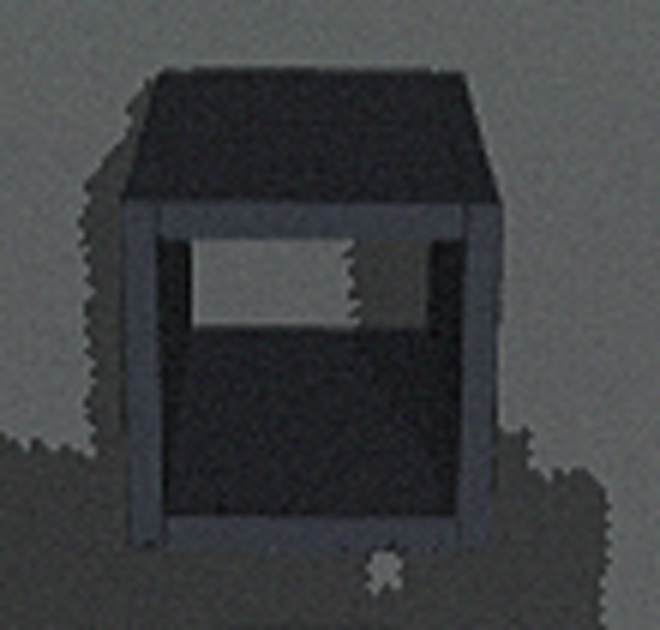

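View pics/w6c.png

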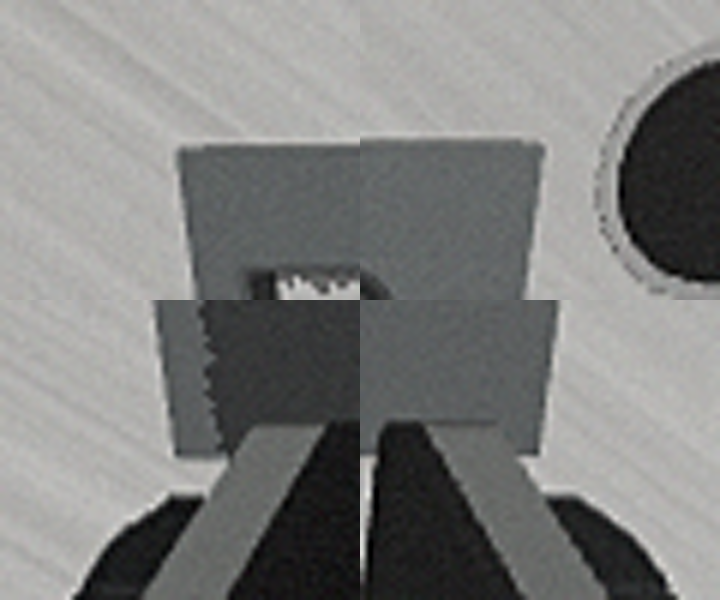

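```bash
cat >> h.py <<'E'
PL=SQ(1,10); PLM=[[75,115,10],[75,-115,10],[-75,-115,10],[-75,115,10]]
def rel(p,q): # q in p frame
    c,s=np.cos(p[2]),np.sin(p[2]); d=np.array(q[:2])-p[:2]
    return np.round([c*d[0]+s*d[1],-s*d[0]+c*d[1],np.degrees(q[2]-p[2])],2)
E
python3 - <<'E'
from h import *
cal,s=pickle.load(open('pics/w6.pkl','rb'))
px=[un((178,149),(130,64),6),un((184,145),(441,65),6),un((180,155),(418,242),6),un((176,155),(155,242),6)]
p,r=fit(cal,PLM,px,0,[506,-280,.655]); print(p,np.degrees(p[2]),r.tolist())
q,r=fit(cal,SQ(20,60),[un(a,(265,150),6) for a in [(121,203),(502,205),(492,548),(130,548)]],10,[506,-280,.655]); print(q,r.tolist(),rel(p,q))
q,r=fit(cal,SQ(20,0)[:2],[un(a,(265,150),6) for a in [(158,72),(463,73)]],10,[506,-280,.655]); print(q,r.tolist(),rel(p,q))
E
```

```text
[ 506.38188435 -280.0265975     0.65379616] 37.459760375096415 [[-0.1, -0.2], [0.2, -0.2], [-0.2, 0.1], [-0.0, 0.5]]
[ 506.85667124 -280.28833478    0.6510889 ] [[-0.3, -0.2], [0.3, -0.4], [0.1, 0.4], [-0.1, 0.3]] [ 0.22 -0.5  -0.16]
[ 506.40121604 -280.45107272    0.65055233] [[-0.0, 0.0], [0.0, 0.0]] [-0.24 -0.35 -0.19]
```

```bash
for i in 1 2 3; do python3 -m creep '[[[0,-0.35,-0.33],0,0],[[0,-0.68,-0.65],0,0],[[0,-0.98,-0.94],0,0]]' | tail -1; done; python3 -m creep '[[[0,-0.3,-0.3],-0.19,0],[[0,-0.6,-0.6],-0.38,0],[[0,-0.95,-0.9],-0.57,0],[[0,-0.98,-0.92],-0.76,0],[[0,-0.98,-0.92],-0.95,0],[[0,-0.98,-0.92],-0.98,0],[[0,-0.98,-0.92],-0.98,0]]'; python3 -c "
from h import *
go(566.2,258.9,12,-8.2)
snap('w7')"
```

```text
width: 85.4
width: 85.5
width: 85.6
clock: 10.05
eef_pos: [563.5, 258.6, 131.9]
tool_rot: [-1.003, 1.568, -2.723]
force: [0.5, -0.9, -0.1]
width: 85.3
t 10.05 pos [563.52 258.57 131.85] jaw -8.53 q7 -0.84 shift/100 [ 1.1984  0.0284 -0.0087] spin -0.0074 F [ 0.5 -0.9 -0.1] w 85.3
10.05 [563.5 258.6 131.9] [ 0.5 -0.9 -0.1] 85.3
```

View pics/w7.png

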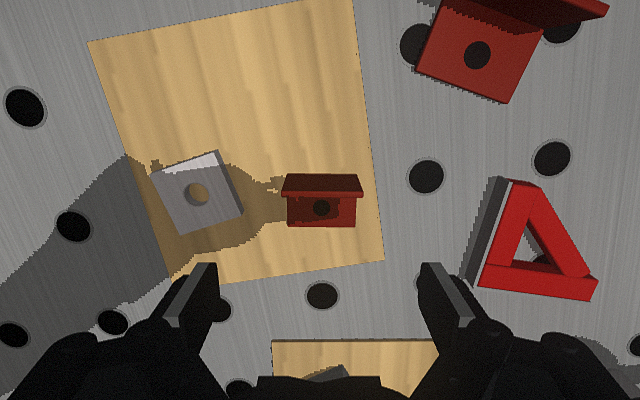

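```bash
python3 - <<'E'
from h import *
cropim('w7',(270,160,380,240),6,'w7a')
cropim('w7',(140,140,255,245),5,'w7b')
cal,s=pickle.load(open('pics/w7.pkl','rb')); print(pix(cal,[566.2,258.9,12]))
E
```

```text
[322.31776278 184.81967901]
```

View pics/w7a.png

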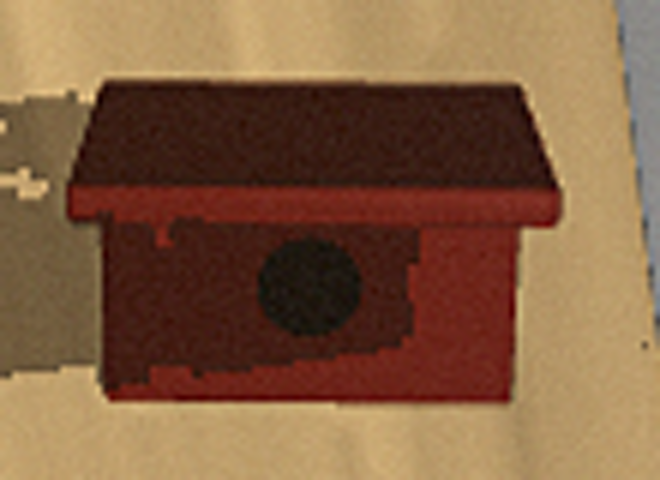

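View pics/w7b.png

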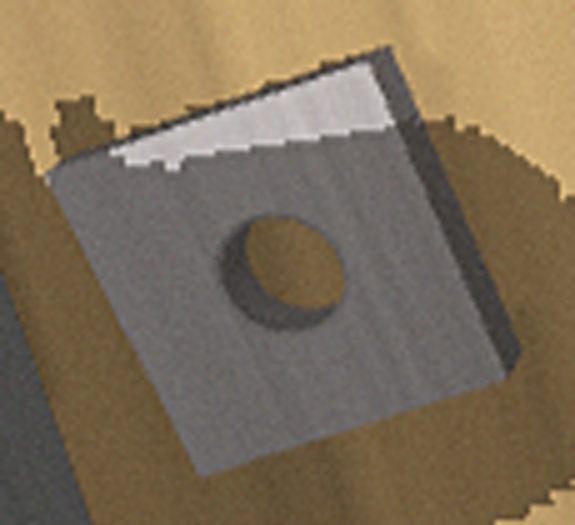

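```bash
python3 - <<'E'
from h import *
cal,s=pickle.load(open('pics/w7.pkl','rb'))
A=[(-28,2.5,45),(28,2.5,45),(-28,-2.5,45),(28,-2.5,45),(-28,2.5,0),(28,2.5,0),(-28,-42.5,5),(28,-42.5,5)]
q,r=fit(cal,A,un([(68,188),(561,188),(70,221),(557,225),(105,82),(520,84),(105,400),(512,402)],(270,160),6),5,[566,263,-.14]);print(q,np.degrees(q[2]),r.tolist())
q,r=fit(cal,SQ(27,12),un([(368,62),(508,380),(205,475),(48,178)],(140,140),5),5,[468,267,.177]);print(q,r.tolist())
E
```

```text
[ 5.66401098e+02  2.64356681e+02 -1.54393270e-01] -8.84608273678817 [[-0.4, -0.7], [0.4, -0.2], [-0.6, 0.8], [0.7, 0.6], [-0.7, -0.8], [0.4, -0.7], [0.1, 0.6], [0.2, 0.6]]
[4.68031948e+02 2.66412121e+02 1.83169005e-01] [[0.2, 0.0], [0.6, -0.2], [-0.3, 0.9], [-0.5, -0.5]]
```

```bash
python3 -c "
from h import *
go(565.6,259.4,12,-8.8)"; python3 -m creep '[[[0.4,0.021,-0.01],0.006,0],[[0.8,0.021,-0.01],0.006,0],[[0.98,0.021,-0.01],0.006,0],[[0.98,0.021,-0.01],0.006,0]]'|tail -1; python3 -c "
from h import *
go(565.6,259.4,12,-8.8)"
```

```text
t 10.1 pos [563.76 258.56 132.18] jaw -8.56 q7 -0.84 shift/100 [ 1.2017  0.0187 -0.0124] spin 0.0053 F [-0.1  0.8 -0. ] w 85.3
width: 85.5
t 10.5 pos [564.09 258.35  31.97] jaw -8.76 q7 -0.88 shift/100 [ 0.1996  0.0143 -0.0136] spin 0.0009 F [ 0.4 -0.4  0.1] w 85.5
```

```bash
python3 -m creep '[[[0.2,0.014,-0.013],0,0],[[0.2,0.014,-0.013],0,0],[[0.2,0.014,-0.013],0,0.3],[[0.2,0.014,-0.013],0,1],[[0.2,0.014,-0.013],0,1],[[0.2,0.014,-0.013],0,1],[[0.2,0.014,-0.013],0,1],[[0.2,0.014,-0.013],0,1]]'; python3 -c "
from h import *
go(565.6,259.4,12,-8.8)
snap('w8',(220,180,420,330),4)"
```

```text
clock: 11.3
eef_pos: [568.6, 261.8, 17.1]
tool_rot: [2.248, 1.569, 0.526]
force: [-1.5, -0.5, 5.6]
width: 54.6
t 11.3 pos [568.63 261.76  17.06] jaw -8.65 q7 -0.89 shift/100 [ 0.0505 -0.0265  0.0279] spin 0.0034 F [-1.5 -0.5  5.6] w 54.6
11.3 [568.6 261.8  17.1] [-1.5 -0.5  5.6] 54.6
```

View pics/w8.png

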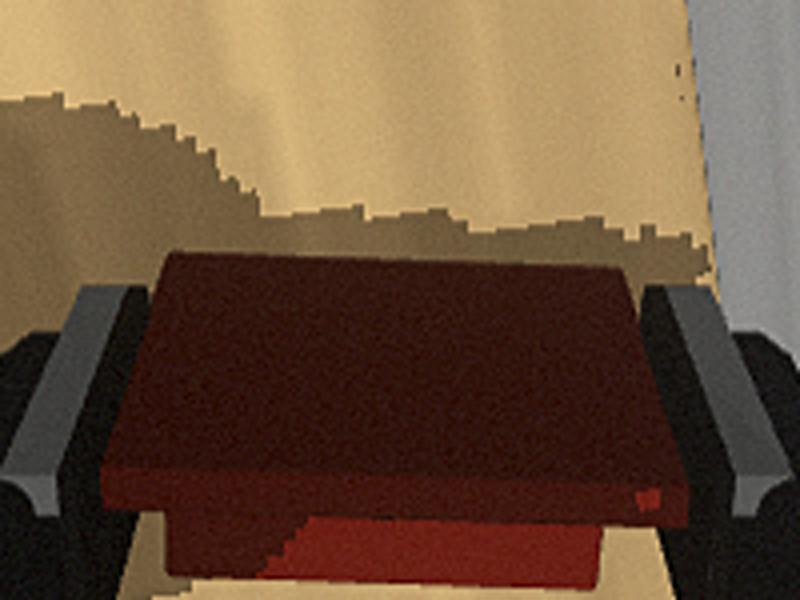

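```bash
python3 -m creep '[[[0,0,0],0,1],[[0,0,0],0,1],[[0,0,0],0,1]]'; python3 -c "
from h import *
go(565.6,259.4,12,-8.8)
cal,s=pickle.load(open('pics/w8.pkl','rb'));print(s['qd'])
snap('w8',(220,180,420,330),4)"
```

```text
clock: 11.65
eef_pos: [568.6, 261.8, 17.1]
tool_rot: [2.263, 1.569, 0.541]
force: [-1.9, -1.0, 6.2]
width: 54.3
t 11.65 pos [568.6  261.78  17.07] jaw -8.64 q7 -0.89 shift/100 [ 0.0506 -0.0262  0.0282] spin 0.0035 F [-1.9 -1.   6.2] w 54.3
[ 1.07930881e-05 -1.33537774e-03 -5.38793222e-04 -9.79206196e-04
 -1.63204315e-03 -1.79609633e-03  1.90302087e-03]
11.65 [568.6 261.8  17.1] [-1.9 -1.   6.2] 54.3
```

View pics/w8.png

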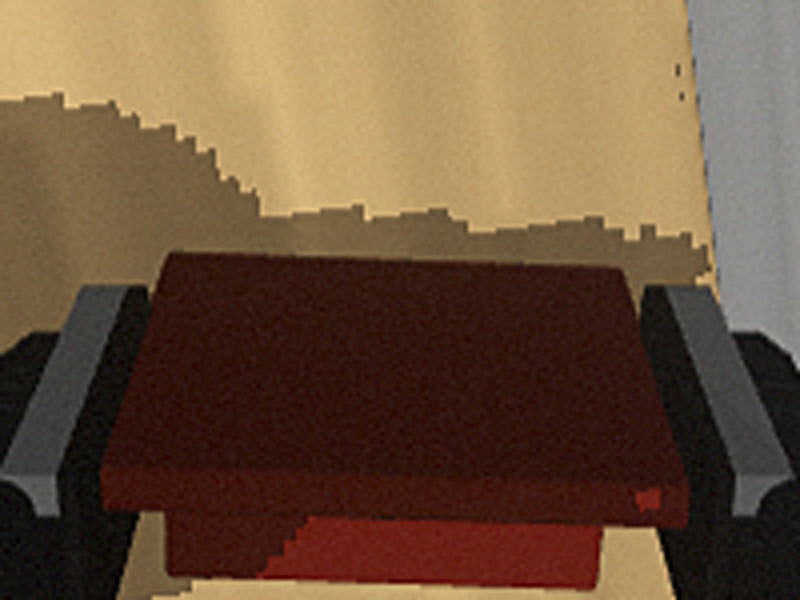

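```bash
python3 - <<'E'
from h import *
cal,s=pickle.load(open('pics/w8.pkl','rb'))
A=[(-28,2.5,45),(28,2.5,45),(-28,-2.5,45),(28,-2.5,45),(-28,2.5,0),(28,2.5,0),(-28,-42.5,5),(28,-42.5,5)]
px=un([(105,466),(686,483),(103,507),(688,527),(172,252),(622,268),(167,575),(598,590)],(220,180),4)
for z in (5,):
    q,r=fit(cal,A,px,z,[566,263,-.14]);print(q,np.degrees(q[2]),r.tolist())
    g=[*s['eef_pos'][:2],np.radians(-8.64)]; print(rel(np.array(g),q))
E
```

```text
[ 5.68807120e+02  2.63840288e+02 -1.90870568e-01] -10.936077973749793 [[-2.8, -0.1], [3.6, 0.6], [-1.9, 1.1], [1.6, 1.0], [-1.0, -1.5], [0.6, -1.5], [-0.2, 0.7], [0.1, 0.4]]
[-0.11  2.06 -2.3 ]
```

```bash
python3 -m creep '[[[0,0,0],0,0.5],[[0,0,0],0,0.4],[[0,0,0],0,0.3]]' | tail -1; python3 -c "
from h import *
go(567.9,258.9,13,-10.9)"
```

```text
width: 59.6
t 12.0 pos [568.61 261.5   16.42] jaw -8.64 q7 -0.89 shift/100 [ 0.0342 -0.0032  0.0268] spin 0.0502 F [-0.1  0.3 -0.8] w 59.6
```

```bash
python3 -m creep '[[[0.034,-0.003,0.027],0.05,0.2],[[0.034,-0.003,0.027],0.05,0.2],[[0.034,-0.003,0.027],0.05,0.2],[[0.034,-0.003,0.027],0.05,1],[[0.034,-0.003,0.027],0.05,1],[[0.034,-0.003,0.027],0.05,1],[[0.034,-0.003,0.027],0.05,1],[[0.034,-0.003,0.027],0.05,1]]'; python3 -c "
from h import *
go(567.9,258.9,12,-10.9)
snap('w9',(220,180,420,330),4)"
```

```text
clock: 12.8
eef_pos: [567.4, 258.8, 12.0]
tool_rot: [2.41, 1.57, 0.649]
force: [-0.4, -0.2, 4.9]
width: 54.7
t 12.8 pos [567.43 258.83  12.02] jaw -10.87 q7 -0.91 shift/100 [ 0.0002  0.0045 -0.0016] spin 0.0007 F [-0.4 -0.2  4.9] w 54.7
12.8 [567.4 258.8  12. ] [-0.4 -0.2  4.9] 54.7
```

View pics/w9.png

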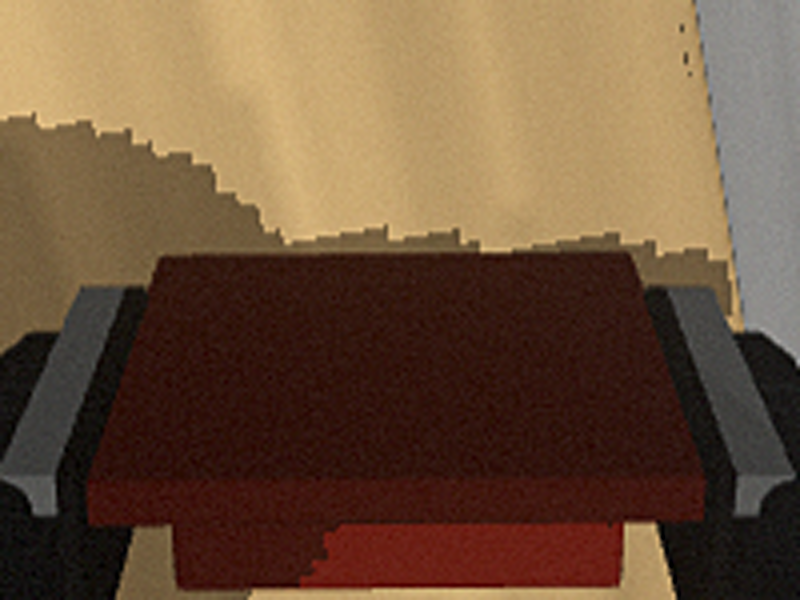

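```bash
python3 - <<'E'
from h import *
cal,s=pickle.load(open('pics/w9.pkl','rb'))
A=[(-28,2.5,45),(28,2.5,45),(-28,-2.5,45),(28,-2.5,45),(-28,2.5,0),(28,2.5,0),(-28,-42.5,5),(28,-42.5,5)]
px=un([(92,480),(702,477),(90,524),(704,521),(158,256),(630,253),(178,588),(618,585)],(220,180),4)
q,r=fit(cal,A,px,5,[566,263,-.14]);print(q,np.degrees(q[2]),r.tolist())
g=[*s['eef_pos'][:2],np.radians(-10.87)]; print(rel(np.array(g),q))
q,r=fit(cal,A[4:],px[4:],5,[566,263,-.14]);print(r.tolist(),rel(np.array(g),q))
p=np.array([506.3,-280,np.radians(37.5)])
E
```

```text
[ 5.68288895e+02  2.64051258e+02 -1.83451292e-01] -10.510984784442636 [[-3.4, 0.2], [3.0, -0.0], [-1.8, 1.1], [1.6, 0.9], [0.3, -1.6], [0.5, -1.5], [-0.8, 0.9], [0.8, 1.0]]
[-0.14  5.29  0.36]
[[0.0, -1.0], [0.2, -1.2], [-0.9, 1.4], [0.7, 1.3]] [-0.3   5.06  0.51]
```

```bash
python3 -m creep '[[[-0.4,0,0],0,1],[[-0.8,0,0],0,1],[[-1,0.03,0.3],0,1],[[-1,0.07,0.7],0,1],[[-1,0.1,0.93],0,1]]'|tail -1; for i in 1 2 3 4; do python3 -m creep '[[[0,0.05,0.46],0,1],[[0,0.11,0.93],0,1]]' | tail -1; done; python3 -m creep '[[[0,0.05,0.4],-0.19,1],[[0,0.11,0.8],-0.38,1],[[0,0.11,0.8],-0.57,1],[[0,0.11,0.8],-0.76,1],[[0,0.11,0.8],-0.95,1],[[0,0.11,0.8],-0.99,1],[[0,0.11,0.8],-0.99,1]]'; python3 -c "
from h import *
go(524.2,-303,17.3,37.1)
snap('w10')"
```

```text
width: 54.4
width: 54.7
width: 54.7
width: 54.9
width: 54.8
clock: 14.85
eef_pos: [527.7, -288.9, 111.0]
tool_rot: [-2.873, 1.569, 2.424]
force: [-0.0, 1.0, -1.4]
width: 55.0
t 14.85 pos [ 527.69 -288.88  111.02] jaw 33.53 q7 0.56 shift/100 [ 0.9371 -0.1068  0.0997] spin -0.0793 F [-0.   1.  -1.4] w 55.0
14.85 [ 527.7 -288.9  111. ] [-0.   1.  -1.4] 55.0
```

View pics/w10.png

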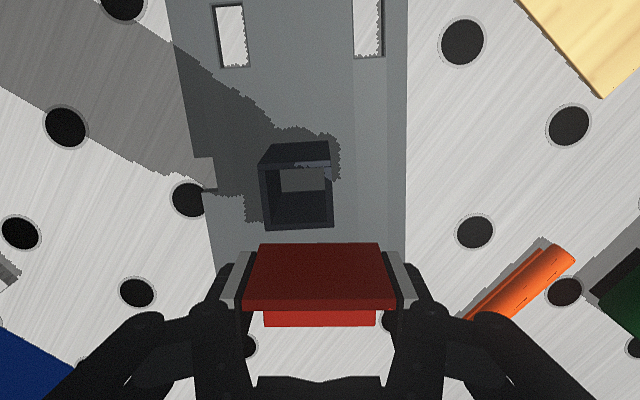

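```bash
python3 -c "
from h import *
go(526.6,-306.1,22,37.1)"; python3 -m creep '[[[0,-0.1,0.13],-0.079,1],[[0,-0.107,0.139],-0.079,1],[[0.4,-0.107,0.139],-0.079,1],[[0.8,-0.107,0.139],-0.079,1],[[0.88,-0.107,0.139],-0.079,1],[[0.88,-0.107,0.139],-0.079,1],[[0.88,-0.107,0.139],-0.079,1],[[0.88,-0.107,0.139],-0.079,1]]'|tail -1; python3 -c "
from h import *
go(524.2,-303,17.3,37.1)
snap('w11')"
```

```text
t 14.9 pos [ 527.84 -288.88  111.22] jaw 33.52 q7 0.56 shift/100 [ 0.8921 -0.105   0.1375] spin -0.0796 F [-0.  -0.7 -1.9] w 54.5
width: 55.0
t 15.7 pos [ 528.65 -306.8    25.75] jaw 37.21 q7 0.57 shift/100 [ 0.0843 -0.0127 -0.0574] spin 0.0024 F [ 0.3  0.1 -1.1] w 55.0
15.7 [ 528.7 -306.8   25.8] [ 0.3  0.1 -1.1] 55.0
```

View pics/w11.png

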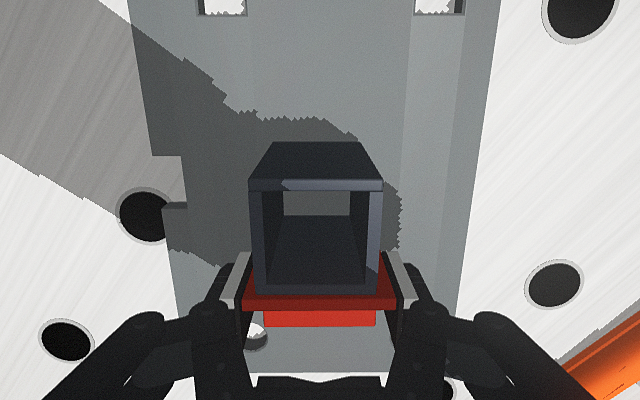

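```bash
python3 -m creep '[[[0.05,-0.012,0],0,1],[[0.075,-0.012,-0.03],0,1],[[0.075,-0.012,-0.05],0,1],[[0.075,-0.012,-0.05],0,1],[[0.075,-0.012,-0.05],0,1],[[0.075,-0.012,-0.05],0,1]]'|tail -1; python3 -c "
from h import *
go(524.2,-303,17.3,37.1)"
```

```text
width: 55.0
t 16.35 pos [ 523.67 -303.95   17.02] jaw 37.21 q7 0.55 shift/100 [-0.0028  0.0099 -0.0044] spin 0.0025 F [-0.5 -2.2  5.7] w 55.0
```

```bash
python3 -m creep '[[[-0.006,0.01,-0.005],0,1],[[-0.006,0.01,-0.005],0,1],[[-0.006,0.01,-0.005],0,1],[[-0.003,0.01,-0.005],0,1]]'|tail -1; python3 -c "
from h import *
go(524.2,-303,17.3,37.1)"
```

```text
width: 54.4
t 16.75 pos [ 523.6  -302.47   16.98] jaw 37.21 q7 0.55 shift/100 [-0.0032  0.0016  0.0078] spin 0.0025 F [-0.5 -2.6  8.5] w 54.4
```

```bash
python3 -m creep '[[[0,0,0.003],0,1],[[0,0,0.003],0,0.6],[[0,0,0.003],0,0.3],[[0,0,0.003],0,0.1],[[0,0,0.003],0,0],[[0,0,0.003],0,0],[[-0.4,0,0.003],0,0],[[-0.8,0,0.003],0,0],[[-1,0,0.003],0,0]]'|tail -1;  python3 -m creep '[[[-0.2,0,0],0,0],[[-0.4,0,0.1],0,0],[[-0.4,0,0.1],0,0],[[-0.4,0,0.1],0,0]]'|tail -1; python3 -c "
from h import *
go(524.2,-303,17.3,37.1)
snap('w12')"
```

```text
width: 85.4
width: 85.5
t 18.05 pos [ 529.47 -310.25  156.2 ] jaw 37.22 q7 0.69 shift/100 [ 1.389   0.002  -0.0893] spin 0.0026 F [-1.5  0.2 -0.1] w 85.5
18.05 [ 529.5 -310.3  156.2] [-1.5  0.2 -0.1] 85.5
```

View pics/w12.png

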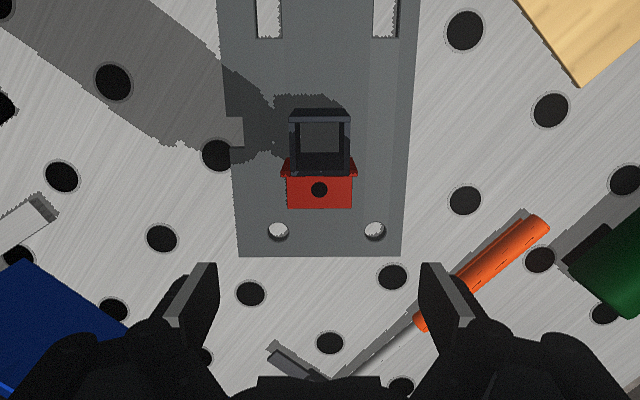

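```bash
python3 - <<'E'
from h import *
cropim('w12',(265,95,375,220),6,'w12a')
im=cv2.imread('pics/w12_raw.png')
f=lambda u,v:cv2.resize(im[v-20:v+20,u-30:u+30],None,fx=6,fy=6,interpolation=cv2.INTER_CUBIC)
cv2.imwrite('pics/w12c.png',np.hstack([f(239,257),f(400,257)]))
E
```

```text
(no output)
```

View pics/w12a.png

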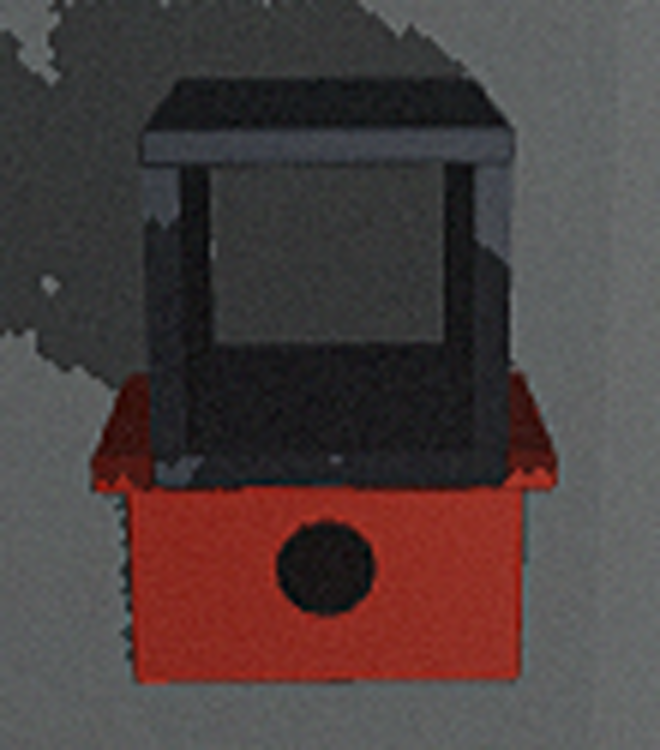

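View pics/w12c.png

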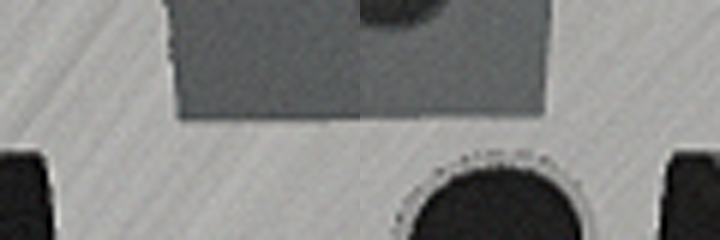

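```bash
python3 - <<'E'
from h import *
cal,s=pickle.load(open('pics/w12.pkl','rb'))
c=(265,95)
p,r=fit(cal,[(-75,-115,10),(75,-115,10)],[un((181,119),(209,237),6),un((184,115),(370,237),6)],0,[506,-280,.655]);print(p,np.degrees(p[2]),r.tolist())
t,r=fit(cal,[(-20,20,60),(20,20,60),(-20,-20,60),(20,-20,60)],un([(140,129),(515,129),(152,488),(508,486)],c,6),10,[506,-280,.655]);print(t,r.tolist(),rel(p,t))
A=[(-28,2.5,45),(28,2.5,45),(-28,-2.5,45),(28,-2.5,45),(-28,2.5,0),(28,2.5,0),(-28,-42.5,5),(28,-42.5,5)]
q,r=fit(cal,A,un([(92,460),(557,462),(95,491),(557,489),(127,375),(522,374),(135,684),(520,682)],c,6),10,[524,-303,.655]);print(q,r.tolist(),rel(p,q),rel(t,q))
E
```

```text
[ 506.3451218  -279.39491454    0.65395962] 37.46912633245483 [[-0.1, 0.0], [0.1, 0.0]]
[ 506.91662679 -279.89809406    0.65466731] [[0.2, -0.0], [-0.0, -0.3], [0.1, 0.2], [-0.3, 0.2]] [ 0.15 -0.75  0.04]
[ 520.40872747 -298.20436948    0.65345438] [[-0.0, -0.6], [0.3, -1.2], [-0.2, 1.0], [0.1, 1.0], [-0.3, -0.3], [0.5, -0.4], [-0.4, 0.3], [-0.1, 0.4]] [ -0.28 -23.48  -0.03] [ -0.44 -22.74  -0.07]
```

```bash
for i in 1 2; do python3 -m creep '[[[0,0.25,-0.32],0.05,0],[[0,0.5,-0.64],0.1,0],[[0,0.75,-0.95],0.1,0]]' | tail -1; done;  python3 -c "
from h import *
go(537.2,57.3,90,21.8)"
```

```text
width: 85.6
width: 85.4
t 18.7 pos [542.38 -66.94 155.29] jaw 28.21 q7 0.12 shift/100 [ 0.6535  0.543  -1.1183] spin 0.1424 F [ 0.7  0.2 -0.4] w 85.4
```

```bash
python3 -m creep '[[[0,0.2,-0.45],0.1,0],[[0.1,0.45,-0.9],0.142,0],[[0.5,0.54,-1],0.142,0],[[0.65,0.54,-1],0.142,0],[[0.65,0.54,-1],0.142,0],[[0.65,0.54,-1],0.142,0]]' | tail -1;  python3 -c "
from h import *
go(537.2,57.3,9,21.8)
snap('w13')"
```

```text
width: 85.5
t 19.3 pos [543.25  44.48  90.92] jaw 21.84 q7 -0.22 shift/100 [ 0.8193 -0.0069 -0.1412] spin 0.0009 F [ 0.1 -0.4  0.1] w 85.5
19.3 [543.3  44.5  90.9] [ 0.1 -0.4  0.1] 85.5
```

View pics/w13.png

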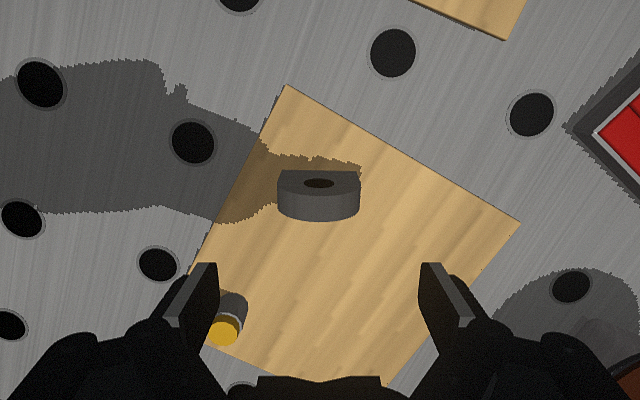

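```bash
python3 - <<'E'
from h import *
cropim('w13',(265,160,375,230),7,'w13a')
E
```

```text
(no output)
```

View pics/w13a.png

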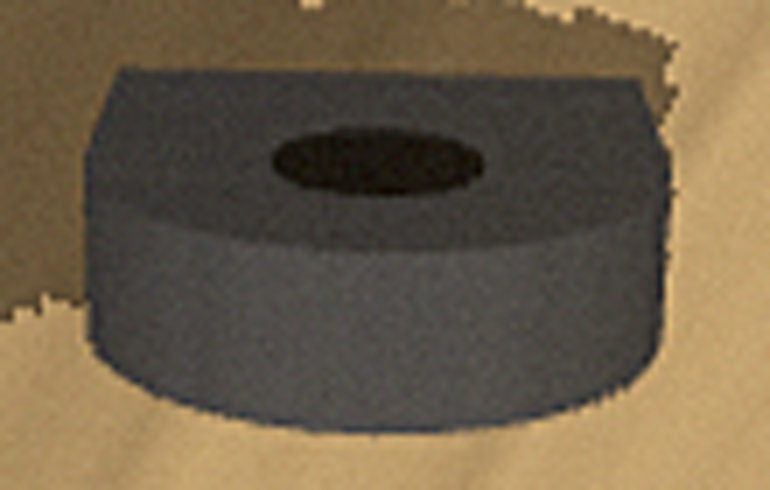

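```bash
python3 - <<'E'
from h import *
cal,s=pickle.load(open('pics/w13.pkl','rb'))
q,r=hullfit(cal,LUG,un([(120,68),(250,71),(380,74),(510,76),(640,80),(670,180),(665,280),(655,350),(600,395),(500,424),(385,433),(270,424),(160,390),(92,340),(86,240),(86,150)],(265,160),7),5,[537,57,.38]);print(q,np.degrees(q[2]),r)
go(q[0],q[1],9,np.degrees(q[2]))
E
```

```text
[5.37354414e+02 5.80548092e+01 3.65941818e-01] 20.966921727088163 [ 0.1  0.3  0.4  0.4 -0.   0.2  0.1  0.5  0.3  0.  -0.1  0.   0.7  0.3
  0.2  0.1]
t 19.35 pos [543.96  44.32  91.63] jaw 21.8 q7 -0.22 shift/100 [ 0.8263 -0.0101 -0.1521] spin 0.0185 F [ 0.9 -0.2  0.4] w 85.4
```

```bash
python3 -m creep '[[[0.1,-0.01,-0.152],0.018,0],[[0.5,-0.01,-0.152],0.018,0],[[0.82,-0.01,-0.152],0.018,0],[[0.82,-0.01,-0.152],0.018,0],[[0.82,-0.01,-0.152],0.018,0],[[0.82,-0.01,-0.152],0.018,0]]' | tail -1;  python3 -c "
from h import *
go(537.35,58.05,9,20.97)"
```

```text
width: 85.4
t 19.95 pos [539.01  58.51  11.46] jaw 20.98 q7 -0.35 shift/100 [ 0.0245 -0.0172 -0.0017] spin 0.0002 F [-0.3  0.4  0.9] w 85.4
```

```bash
python3 -m creep '[[[0.024,-0.015,0],0,0.2],[[0.024,-0.015,0],0,1],[[0.024,-0.015,0],0,1],[[0.024,-0.015,0],0,1],[[0.024,-0.015,0],0,1],[[0.024,-0.015,0],0,1],[[0.024,-0.015,0],0,1]]' | tail -1;  python3 -c "
from h import *
go(537.35,58.05,9,20.97)
snap('w14',(210,160,430,310),3.6)"
```

```text
width: 49.0
t 20.65 pos [536.78  57.94   8.3 ] jaw 21.02 q7 -0.35 shift/100 [-0.007   0.0058  0.001 ] spin 0.0012 F [-0.6 -0.1  6.6] w 49.0
20.65 [536.8  57.9   8.3] [-0.6 -0.1  6.6] 49.0
```

View pics/w14.png

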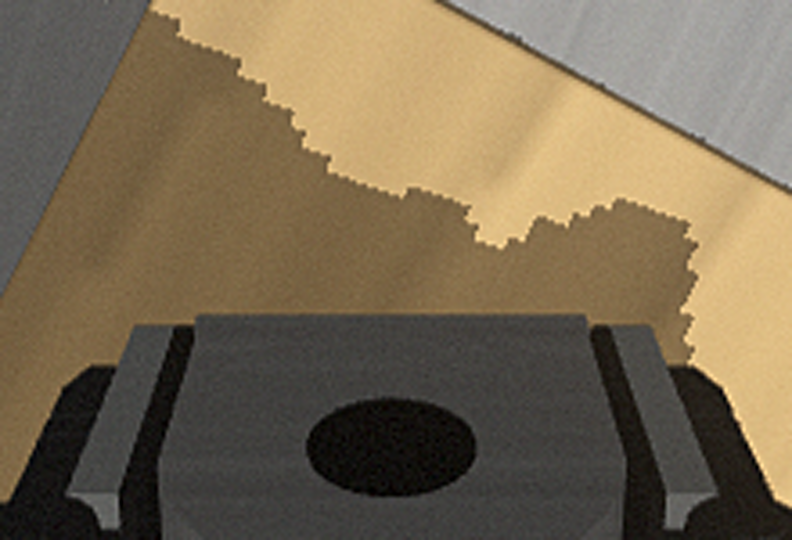

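```bash
python3 -c "
from h import *
U=lambda u,v:tuple(un((u,v),(210,160),3.6))
held('w14',[U(195,315)+(5,),U(587,314)+(5,)])
"
```

```text
[  3.25 -25.65  -7.04]
[ 3.33 24.93 -7.13]
```

```bash
python3 -m creep '[[[-0.4,0,0],0,1],[[-0.8,0,0],0,1],[[-0.95,-0.15,0.25],-0.05,1],[[-0.95,-0.33,0.55],-0.1,1],[[-0.95,-0.54,0.87],-0.1,1]]'|tail -1; python3 -m creep '[[[0,-0.22,0.4],-0.1,1],[[0,-0.45,0.85],-0.1,1],[[0,-0.45,0.92],-0.1,1]]' | tail -1;  python3 -c "
from h import *
go(478.5,-243.7,100,37.5)"
```

```text
width: 48.7
width: 49.2
t 21.5 pos [ 513.3  -154.26  101.46] jaw 29.38 q7 0.21 shift/100 [ 0.0208 -0.7419  0.6086] spin -0.1804 F [ 0.6  0.3 -1.6] w 49.2
```

```bash
python3 -m creep '[[[0,-0.35,0.28],-0.1,1],[[0,-0.7,0.57],-0.18,1],[[0,-0.74,0.6],-0.18,1],[[0,-0.74,0.6],-0.18,1],[[0,-0.74,0.6],-0.18,1],[[0,-0.74,0.6],-0.18,1]]' | tail -1;  python3 -c "
from h import *
go(478.5,-243.7,13.5,37.5)
snap('w15')"
```

```text
width: 48.8
t 22.1 pos [ 482.75 -232.08  102.36] jaw 38.28 q7 0.48 shift/100 [ 0.8885 -0.1063  0.065 ] spin 0.0174 F [-0.1  0.6 -2.7] w 48.8
22.1 [ 482.7 -232.1  102.4] [-0.1  0.6 -2.7] 48.8
```

View pics/w15.png

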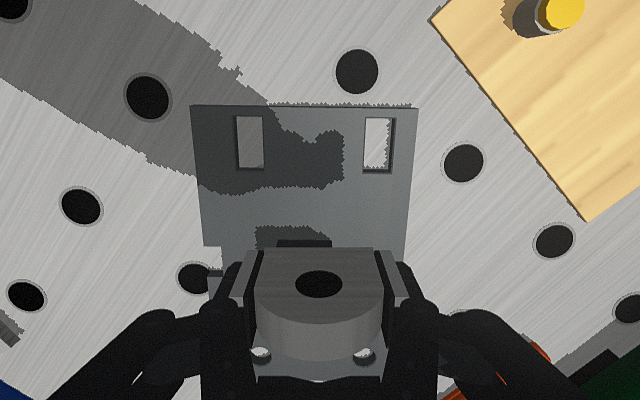

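```bash
python3 -m creep '[[[0,-0.106,0.065],0.017,1],[[0.1,-0.106,0.065],0.017,1],[[0.5,-0.106,0.065],0.017,1],[[0.8,-0.106,0.065],0.017,1],[[0.84,-0.106,0.065],0.017,1],[[0.84,-0.106,0.065],0.017,1],[[0.84,-0.106,0.065],0.017,1],[[0.84,-0.106,0.065],0.017,1]]' | tail -1;  python3 -c "
from h import *
go(478.5,-243.7,13.5,37.5)"
```

```text
width: 49.1
t 22.95 pos [ 478.69 -246.03   19.5 ] jaw 37.36 q7 0.38 shift/100 [ 0.06    0.0125 -0.0198] spin -0.0031 F [ 0.3  0.4 -2.3] w 49.1
```

```bash
python3 -m creep '[[[0.03,0.012,-0.019],-0.003,1],[[0.05,0.012,-0.019],-0.003,1],[[0.055,0.012,-0.019],-0.003,1],[[0.055,0.012,-0.019],-0.003,1],[[0.055,0.012,-0.019],-0.003,1]]' | tail -1;  python3 -c "
from h import *
go(478.5,-243.7,13.5,37.5)"
```

```text
width: 49.0
t 23.45 pos [ 477.65 -243.33   13.32] jaw 37.52 q7 0.37 shift/100 [-0.0018  0.0045  0.0081] spin 0.0003 F [-1.   1.6  5.7] w 49.0
```

```bash
python3 -m creep '[[[-0.008,0.005,0.008],0,1],[[-0.008,0.005,0.008],0,1],[[-0.008,0.005,0.008],0,1],[[-0.003,0.005,0.008],0,1]]' | tail -1;  python3 -c "
from h import *
go(478.5,-243.7,13.5,37.5)"
```

```text
width: 49.1
t 23.85 pos [ 478.4  -243.95   13.29] jaw 37.5 q7 0.37 shift/100 [-0.0021  0.0023 -0.0014] spin -0.0001 F [-2.5  0.6  9.4] w 49.1
```

```bash
python3 -m creep '[[[0,0,0],0,0.7],[[0,0,0],0,0.4],[[0,0,0],0,0.1],[[0,0,0],0,0],[[0,0,0],0,0],[[-0.4,0,0],0,0],[[-0.8,0,0],0,0],[[-1,0,0],0,0],[[-1,0,0.1],0,0]]'|tail -1; python3 -m creep '[[[-0.3,0,0.2],0,0],[[-0.5,0,0.4],0,0],[[-0.5,0,0.4],0,0],[[-0.5,0,0.4],0,0]]'|tail -1;  python3 -c "
from h import *
go(478.5,-243.7,13.5,37.5)
snap('w16')
cropim('w16',(245,60,395,260),4,'w16a')"
```

```text
width: 85.4
width: 85.3
t 25.15 pos [ 507.92 -283.53  161.67] jaw 37.45 q7 0.62 shift/100 [ 1.4825  0.0098 -0.4928] spin -0.0012 F [-0.9  0.  -0.7] w 85.3
25.15 [ 507.9 -283.5  161.7] [-0.9  0.  -0.7] 85.3
```

View pics/w16.png

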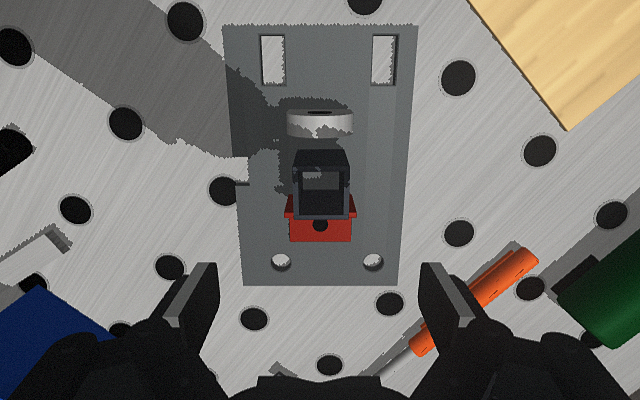

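View pics/w16a.png

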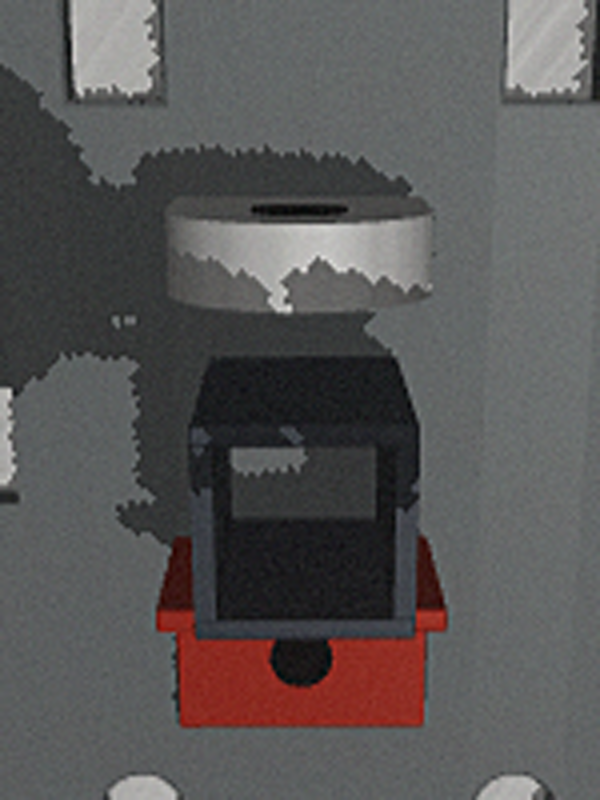

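```bash
python3 - <<'E'
from h import *
cal,s=pickle.load(open('pics/w16.pkl','rb'))
q,r=hullfit(cal,LUG,un([(180,198),(300,195),(420,196),(434,215),(433,265),(430,290),(400,303),(300,314),(210,307),(170,293),(167,240),(168,212)],(245,60),4),10,[478,-244,.655]);print(q,np.degrees(q[2]),r)
px=[(222,25),(418,25),(397.5,285.5),(243,285.5)]
p,rr=fit(cal,[(-75,115,10),(75,115,10),(75,-115,10),(-75,-115,10)],px,0,[506,-280,.655]); print(p,rr.tolist()); print(rel(p,q))
t,r=fit(cal,[(-20,20,60),(20,20,60),(-20,-20,60),(20,-20,60)],un([(189,429),(421,429),(197,638),(415,637)],(245,60),4),10,[506,-280,.655]);print(r.tolist(),rel(p,t))
E
```

```text
[ 478.47095354 -243.99916611    0.65825824] 37.715419081365155 [ 0.4 -0.2  0.2  0.2  0.1  0.7  0.5 -0.4  0.1  0.4  0.2  0.6]
[ 506.45879483 -279.74119375    0.65531601] [[-0.2, 0.3], [0.4, -0.1], [-0.3, -0.3], [0.1, -0.1]]
[-0.41 45.39  0.17]
[[0.0, -0.6], [0.1, -0.8], [-0.4, 0.8], [0.3, 0.8]] [ 0.39 -0.5   0.17]
```

```bash
python3 -m creep '[[[0,0.2,-0.25],0.19,0],[[0,0.4,-0.5],0.38,0],[[0,0.6,-0.75],0.57,0],[[0,0.7,-0.87],0.76,0],[[0,0.7,-0.87],0.95,0],[[0,0.7,-0.87],1,0]]' | tail -1;  python3 -c "
from h import *
go(513.4,-60.1,90,-61.5)"
```

```text
width: 85.5
t 25.8 pos [ 509.62 -169.82  161.55] jaw -7.55 q7 -0.21 shift/100 [ 0.716  -0.1041 -1.0925] spin 1.1988 F [ 0.5 -0.3  0.1] w 85.5
```

```bash
python3 -m creep '[[[0,0,-0.3],0.19,0],[[0,-0.05,-0.6],0.38,0],[[0,-0.1,-0.9],0.57,0],[[0.3,-0.1,-1],0.76,0],[[0.6,-0.1,-1],0.95,0],[[0.6,-0.1,-1],1,0],[[0.6,-0.1,-1],1,0]]' | tail -1; python3 -m creep '[[[0,0,0],0.19,0],[[0,0,0],0.2,0],[[0,0,0],0.2,0],[[0,0,0],0.2,0]]' | tail -1;  python3 -c "
from h import *
go(513.4,-60.1,13,-61.5)
snap('w17')
cal,s=pickle.load(open('pics/w17.pkl','rb')); print(pix(cal,[513.4,-60.1,21]))"
```

```text
width: 85.6
width: 85.3
t 26.9 pos [514.64 -71.63 103.56] jaw -61.35 q7 -1.13 shift/100 [ 0.9056 -0.1075 -0.0436] spin 0.0033 F [-0.2 -0.3  0.2] w 85.3
26.9 [514.6 -71.6 103.6] [-0.2 -0.3  0.2] 85.3
[302.73081359 196.13135115]
```

View pics/w17.png

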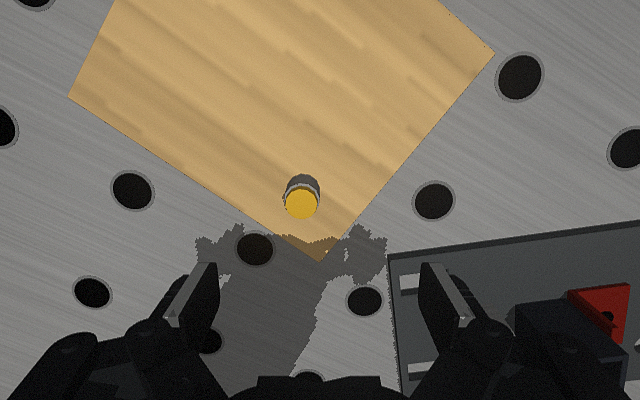

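```bash
python3 - <<'E'
from h import *
cropim('w17',(265,160,345,230),8,'w17a')
cal,s=pickle.load(open('pics/w17.pkl','rb')); print(at(cal,301.5,203.5,37))
E
```

```text
[513.85608587 -59.73557203  37.        ]
```

View pics/w17a.png

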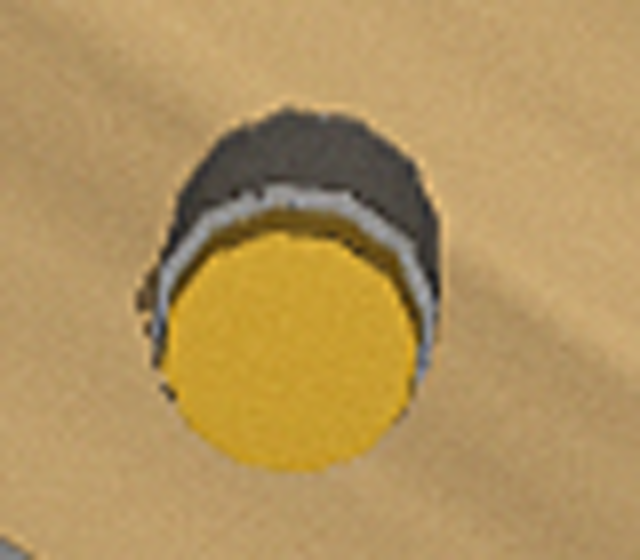

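```bash
python3 -c "
from h import *
go(513.6,-59.7,13,-61.5)"; python3 -m creep '[[[0.1,-0.11,-0.04],0,0],[[0.5,-0.11,-0.04],0,0],[[0.85,-0.11,-0.04],0,0],[[0.9,-0.11,-0.04],0,0],[[0.9,-0.11,-0.04],0,0],[[0.9,-0.11,-0.04],0,0]]' | tail -1;  python3 -c "
from h import *
go(513.6,-59.7,13,-61.5)"
```

```text
t 26.95 pos [514.58 -71.56 103.44] jaw -61.39 q7 -1.13 shift/100 [ 0.9044 -0.1091 -0.0475] spin 0.0025 F [-0.3 -0.3  0.1] w 85.4
width: 85.7
t 27.55 pos [513.36 -59.43  13.85] jaw -61.46 q7 -1.18 shift/100 [ 0.0085  0.0035 -0.0008] spin 0.0008 F [ 0.2 -0.1  0.5] w 85.7
```

```bash
python3 -m creep '[[[0.01,0.003,0],0,0.4],[[0.01,0.003,0],0,1],[[0.01,0.003,0],0,1],[[0.01,0.003,0],0,1],[[0.01,0.003,0],0,1],[[0.01,0.003,0],0,1],[[0.01,0.003,0],0,1],[[0.01,0.003,0],0,1],[[0.01,0.003,0],0,1],[[0.01,0.003,0],0,1]]' | tail -1;  python3 -c "
from h import *
go(513.6,-59.7,13,-61.5)
snap('w18',(230,160,410,310),4)"
```

```text
width: 21.4
t 28.55 pos [513.05 -60.11  12.63] jaw -61.5 q7 -1.18 shift/100 [-0.0037 -0.001  -0.0068] spin -0.0 F [-1.6 -0.2  6.1] w 21.4
28.55 [513.1 -60.1  12.6] [-1.6 -0.2  6.1] 21.4
```

View pics/w18.png

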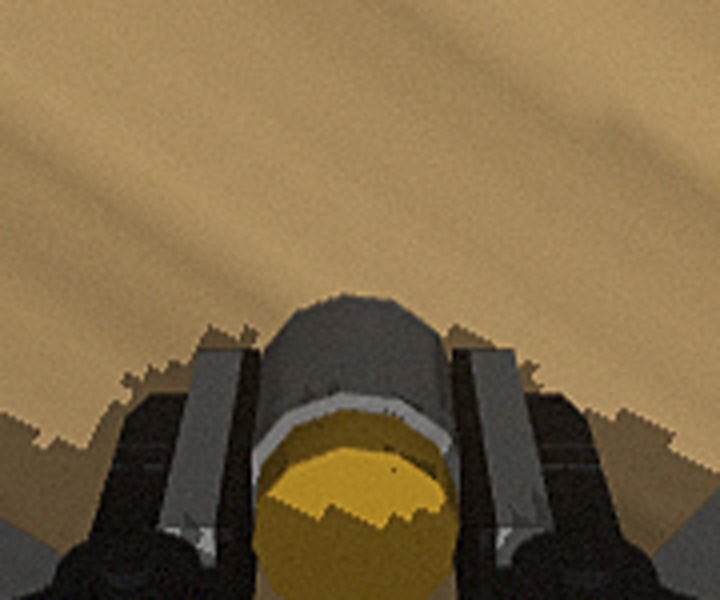

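```bash
python3 -c "
from h import *
U=lambda u,v:tuple(un((u,v),(230,160),4))
held('w18',[U(354,296)+(5,),U(350,393)+(29,),U(352,448)+(37,),U(258,520)+(37,),U(457,520)+(37,)])
"
```

```text
[  7.64  -0.18 -11.66]
[-16.36  -0.56 -12.16]
[-24.36  -0.34 -10.63]
[-24.37  -9.6   -2.54]
[-24.36   9.99  -2.54]
```

```bash
python3 -m creep '[[[-0.4,0,0],0,1],[[-0.8,0,0],0,1],[[-0.9,0.25,0.2],0,1],[[-0.9,0.6,0.45],0,1],[[-0.9,0.98,0.74],0,1]]'|tail -1; python3 -m creep '[[[0,0.35,0.27],0,1],[[0,0.7,0.54],0,1],[[0,0.96,0.74],0,1],[[0,0.98,0.76],0,1],[[0,0.98,0.76],0,1],[[0,0.98,0.76],0,1],[[0,0.98,0.76],0,1]]' | tail -1;  python3 -c "
from h import *
go(473.8,-304.9,17.9,-61.5)
snap('w19')"
```

```text
width: 21.3
width: 21.7
t 29.8 pos [ 475.13 -301.78  101.92] jaw -61.33 q7 -0.74 shift/100 [0.8402 0.0218 0.0271] spin 0.0037 F [ 0.   0.3 -0.1] w 21.7
29.8 [ 475.1 -301.8  101.9] [ 0.   0.3 -0.1] 21.7
```

View pics/w19.png

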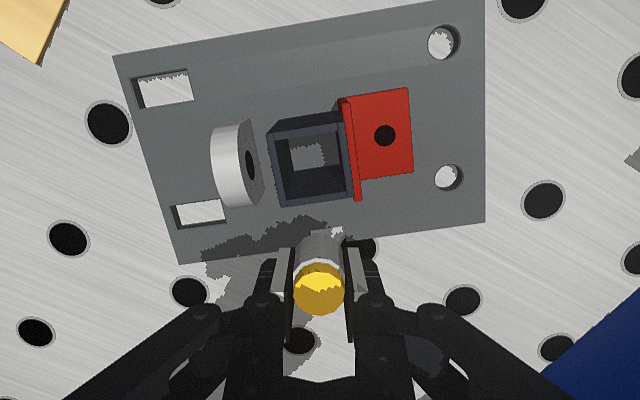

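Nice view. All placed parts look right; lower the boss.

```bash
python3 -m creep '[[[0.1,0.022,0.027],0,1],[[0.5,0.022,0.027],0,1],[[0.75,0.022,0.027],0,1],[[0.78,0.022,0.027],0,1],[[0.78,0.022,0.027],0,1],[[0.78,0.022,0.027],0,1],[[0.78,0.022,0.027],0,1]]' | tail -1;  python3 -c "
from h import *
go(473.8,-304.9,17.9,-61.5)"
```

```text
width: 21.9
t 30.55 pos [ 474.19 -307.55   25.25] jaw -61.5 q7 -0.77 shift/100 [ 0.0735 -0.0253 -0.0091] spin 0.0001 F [-0.5 -0.5 -1.1] w 21.9
```

```bash
python3 -m creep '[[[0.03,-0.025,-0.009],0,1],[[0.06,-0.025,-0.009],0,1],[[0.068,-0.025,-0.009],0,1],[[0.068,-0.025,-0.009],0,1],[[0.068,-0.025,-0.009],0,1]]' | tail -1;  python3 -c "
from h import *
go(473.8,-304.9,17.9,-61.5)"
```

```text
width: 21.5
t 31.05 pos [ 472.91 -304.21   17.66] jaw -61.49 q7 -0.77 shift/100 [-0.0023  0.0103 -0.0045] spin 0.0003 F [-0.1  1.4  5.6] w 21.5
```

```bash
python3 -m creep '[[[-0.008,0.01,-0.004],0,1],[[-0.008,0.01,-0.004],0,1],[[-0.008,0.01,-0.004],0,1],[[-0.003,0.01,-0.004],0,1]]' | tail -1;  python3 -c "
from h import *
go(473.8,-304.9,17.9,-61.5)"
```

```text
width: 21.4
t 31.45 pos [ 473.56 -305.26   17.67] jaw -61.5 q7 -0.77 shift/100 [-0.0023 -0.002  -0.0038] spin -0.0001 F [-1.8  0.7  7.3] w 21.4
```

```bash
python3 -m creep '[[[0,0,0],0,0.62],[[0,0,0],0,0.62],[[0,0,0],0,0.62],[[-0.3,0,0],0,0.62],[[-0.7,0,0],0,0.62],[[-1,0,0],0,0]]'|tail -1; python3 -m creep '[[[-0.3,0,0],0,0],[[-0.5,0,0],0,0],[[-0.5,0,0],0,0],[[-0.5,0,0],0,0]]'|tail -1;  python3 -c "
from h import *
go(468,266.5,90,10.4)
snap('w20')"
```

```text
width: 45.8
width: 85.6
t 32.45 pos [ 473.43 -305.18  167.38] jaw -61.51 q7 -0.71 shift/100 [ 0.7725 -5.0506 -2.6792] spin -1.598 F [-0.8 -0.3  0.7] w 85.6
32.45 [ 473.4 -305.2  167.4] [-0.8 -0.3  0.7] 85.6
```

View pics/w20.png

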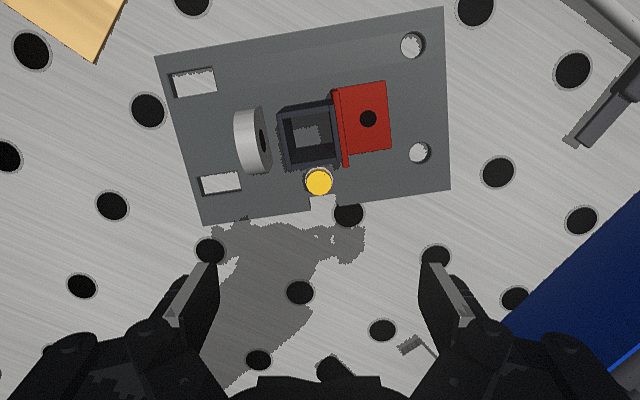

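```bash
python3 - <<'E'
from h import *
cropim('w20',(225,70,400,225),4.5,'w20a')
im=cv2.imread('pics/w20_raw.png')
f=lambda u,v:cv2.resize(im[v-20:v+20,u-30:u+30],None,fx=6,fy=6,interpolation=cv2.INTER_CUBIC)
o=np.vstack([np.hstack([f(155,57),f(442,20)]),np.hstack([f(203,225),f(450,189)])]); cv2.imwrite('pics/w20c.png',o)
E
```

```text
(no output)
```

View pics/w20a.png

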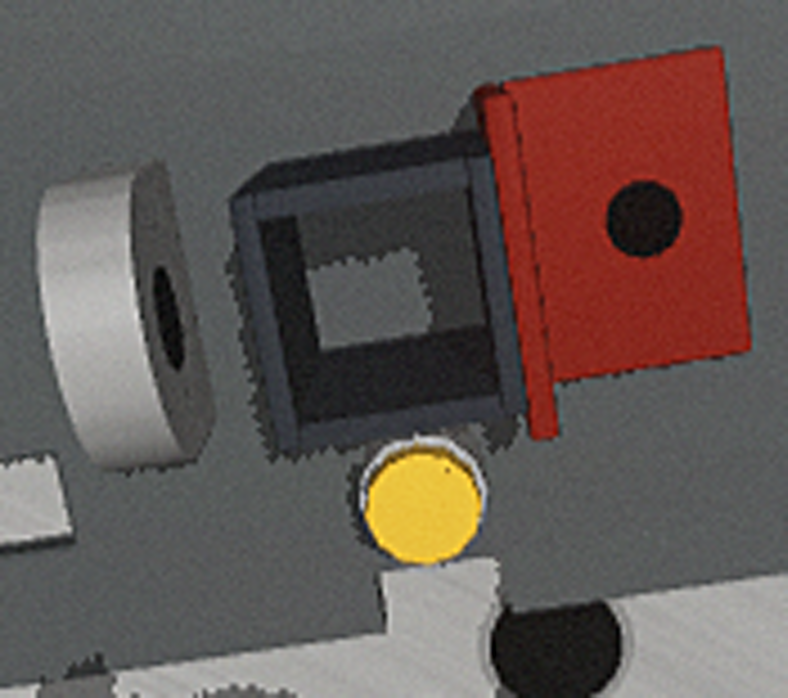

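View pics/w20c.png

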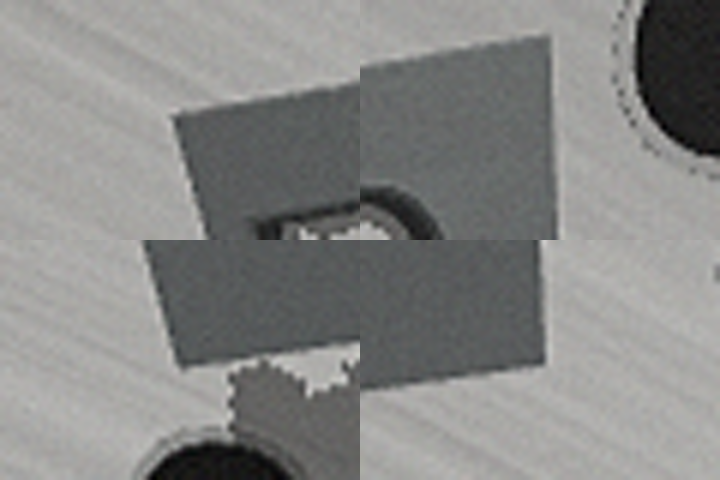

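```bash
python3 - <<'E'
from h import *
cal,s=pickle.load(open('pics/w20.pkl','rb'))
px=[un((174,117),(125,37),6),un((190,36),(412,0),6),un((186,123),(420,169),6),un((180,128),(173,205),6)]
p,r=fit(cal,PLM,px,0,[506,-280,.655]);print(p,r.tolist())
b=at(cal,*un((422,506),(225,70),4.5),42); print('boss',b,rel(p,[b[0],b[1],p[2]]))
t,r=fit(cal,[(20,20,60),(20,-20,60),(-20,-20,60),(-20,20,60)],un([(231,202),(489,155),(526,405),(276,457)],(225,70),4.5),10,[506,-280,.655]);print(t,r.tolist(),'tube',rel(p,t))
A=[(28,2.5,45),(-28,2.5,45),(28,-2.5,45),(-28,-2.5,45),(28,-42.5,5),(-28,-42.5,5)]
q,r=fit(cal,A,un([(476,93),(533,438),(500,88),(557,434),(722,47),(751,350)],(225,70),4.5),10,[520,-298,.655]);print(q,r.tolist(),'ang',rel(p,q))
E
```

```text
[ 506.24635015 -280.14762955    0.65483648] [[-0.1, -0.2], [0.0, -0.3], [-0.0, 0.3], [0.1, 0.2]]
boss [ 474.61193678 -304.43995915   42.        ] [-39.89  -0.     0.  ]
[ 506.73821263 -279.8149034     0.66952048] [[-1.4, -0.5], [0.1, -0.6], [0.8, 1.7], [0.5, -0.4]] tube [ 0.59 -0.04  0.84]
[ 520.2027873  -297.32080795    0.66393364] [[-0.0, 0.4], [-1.1, 0.4], [1.7, 0.3], [0.2, 0.2], [-0.8, -1.2], [-0.2, -0.3]] ang [  0.61 -22.12   0.52]
```

```bash
for i in 1 2 3; do python3 -m creep '[[[0,-0.45,-0.23],0,0],[[0,-0.85,-0.45],0,0],[[0,-0.98,-0.52],0,0]]' | tail -1; done; python3 -m creep '[[[0,-0.3,-0.16],-0.19,0],[[0,-0.6,-0.32],-0.38,0],[[0,-0.9,-0.45],-0.57,0],[[0,-1,-0.5],-0.76,0],[[0,-1,-0.5],-0.95,0],[[0,-1,-0.5],-1,0]]' | tail -1; python3 -c "
from h import *
go(468,266.5,90,10.4)"
```

```text
width: 85.5
width: 85.5
width: 85.1
width: 85.6
t 34.0 pos [466.02 139.56 166.17] jaw -16.2 q7 -0.96 shift/100 [ 0.7613 -0.3335 -1.2252] spin -0.5911 F [-0.2 -0.1  1. ] w 85.6
```

```bash
python3 -m creep '[[[0,-0.1,-0.3],-0.19,0],[[0,-0.3,-0.6],-0.38,0],[[0.3,-0.33,-0.9],-0.57,0],[[0.6,-0.33,-1],-0.59,0],[[0.75,-0.33,-1],-0.59,0],[[0.75,-0.33,-1],-0.59,0],[[0.75,-0.33,-1],-0.59,0]]' | tail -1; python3 -c "
from h import *
go(468,266.5,90,10.4)
snap('w21')
cropim('w21',(250,120,390,240),5,'w21a')"
```

```text
width: 85.8
t 34.7 pos [463.04 244.13  91.76] jaw 10.03 q7 -0.87 shift/100 [ 0.0173  0.0878 -0.2117] spin -0.0082 F [-0.4  0.1  1.2] w 85.8
34.7 [463.  244.1  91.8] [-0.4  0.1  1.2] 85.8
```

View pics/w21.png

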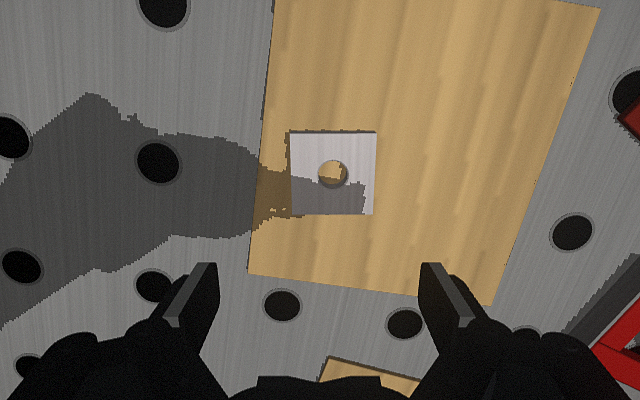

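View pics/w21a.png

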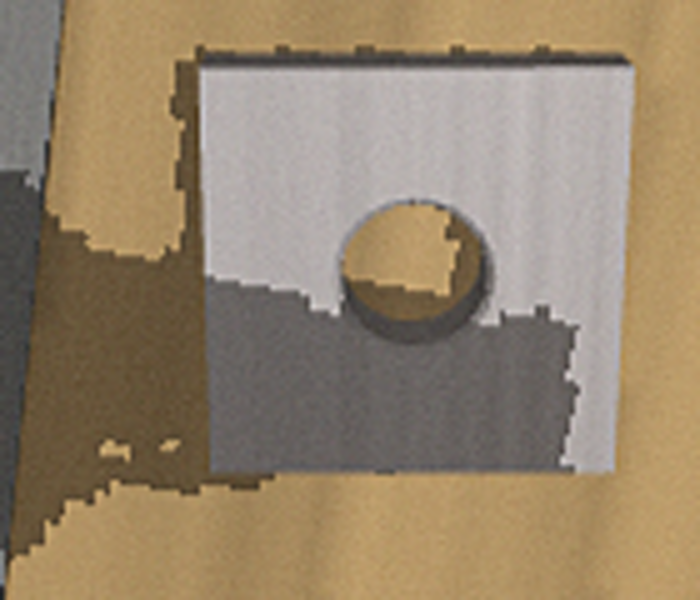

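```bash
python3 - <<'E'
from h import *
cal,s=pickle.load(open('pics/w21.pkl','rb'))
q,r=fit(cal,[(27,27,12),(27,-27,12),(-27,-27,12),(-27,27,12)],un([(634,66),(615,472),(211,471),(200,66)],(250,120),5),5,[468,267,.18]);print(q,np.degrees(q[2]),r.tolist())
go(q[0],q[1],4.5,np.degrees(q[2]))
E
```

```text
[4.67886425e+02 2.66935244e+02 1.76559717e-01] 10.116126632607182 [[0.3, 0.0], [-0.1, -0.2], [-0.1, 0.1], [-0.1, 0.1]]
t 34.75 pos [463.58 244.34  92.51] jaw 10.02 q7 -0.87 shift/100 [ 0.8801  0.0818 -0.2152] spin -0.0022 F [-0.1 -0.   0.6] w 85.5
```

```bash
python3 -m creep '[[[0.1,0.08,-0.215],-0.002,0],[[0.5,0.08,-0.215],-0.002,0],[[0.78,0.08,-0.215],-0.002,0],[[0.8,0.08,-0.215],-0.002,0],[[0.8,0.08,-0.215],-0.002,0],[[0.8,0.08,-0.215],-0.002,0],[[0.8,0.08,-0.215],-0.002,0]]' | tail -1; python3 -c "
from h import *
go(467.9,266.9,4.5,10.12)"
```

```text
width: 85.2
t 35.45 pos [468.69 267.74  14.12] jaw 10.11 q7 -0.97 shift/100 [ 0.0962 -0.0095  0.007 ] spin -0.0003 F [ 0.7 -1.   0.1] w 85.2
```

```bash
python3 -m creep '[[[0.09,-0.009,0.007],0,0],[[0.09,-0.009,0.007],0,0],[[0.09,-0.009,0.007],0,0.3],[[0.09,-0.009,0.007],0,1],[[0.09,-0.009,0.007],0,1],[[0.09,-0.009,0.007],0,1],[[0.09,-0.009,0.007],0,1],[[0.09,-0.009,0.007],0,1],[[0.09,-0.009,0.007],0,1]]' | tail -1; python3 -c "
from h import *
go(467.9,266.9,4.5,10.12)
snap('w22',(210,180,430,330),3.6)"
```

```text
width: 52.2
t 36.35 pos [467.08 266.64   4.02] jaw 10.14 q7 -0.98 shift/100 [-0.0048  0.0085 -0.0012] spin 0.0005 F [-0.  -0.4  5.7] w 52.2
36.35 [467.1 266.6   4. ] [-0.  -0.4  5.7] 52.2
```

View pics/w22.png

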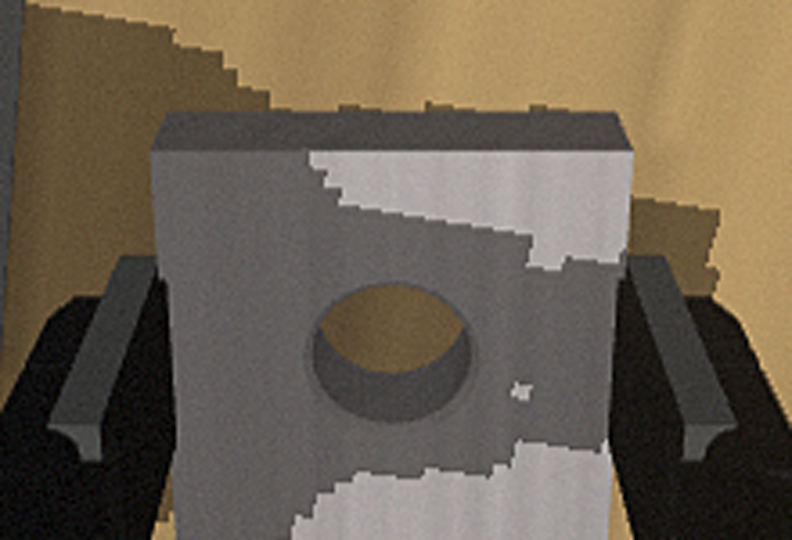

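```bash
python3 -c "
from h import *
U=lambda u,v:tuple(un((u,v),(210,180),3.6))
held('w22',[U(153,150)+(17,),U(633,150)+(17,),U(166,112)+(5,),U(618,112)+(5,),U(391,353)+(17,)])
t=np.array([506.6,-280.0]); print(t)
go(506.6,-280,110,37.5)
"
```

```text
[-13.   -26.91 -26.99]
[-12.95  26.73 -26.97]
[ -1.   -27.49 -26.81]
[ -0.95  27.1  -26.78]
[-12.98  -0.33  -0.9 ]
[ 506.6 -280. ]
t 36.4 pos [467.13 266.64   4.03] jaw 10.14 q7 -0.98 shift/100 [-1.0613 -0.5728  5.4503] spin -0.608 F [-0.2 -0.5  4.5] w 52.1
```

```bash
python3 -m creep '[[[-0.4,0,0],0,1],[[-0.8,0,0],0,1],[[-1,-0.03,0.3],0,1],[[-1,-0.07,0.65],0,1],[[-1,-0.1,0.95],0,1]]'|tail -1; for i in 1 2 3 4; do python3 -m creep '[[[0,-0.05,0.47],0,1],[[0,-0.1,0.95],0,1]]' | tail -1; done; python3 -m creep '[[[0,0,0.25],-0.19,1],[[0,-0.05,0.5],-0.38,1],[[0,-0.05,0.6],-0.57,1],[[0,-0.05,0.6],-0.6,1],[[0,-0.05,0.6],-0.6,1],[[0,-0.05,0.6],-0.6,1],[[0,-0.05,0.6],-0.6,1]]'|tail -1;python3 -c "
from h import *
go(506.6,-280,69.2,37.5)
snap('w23')"
```

```text
width: 52.5
width: 52.0
width: 51.9
width: 52.0
width: 52.0
width: 52.2
t 38.4 pos [ 506.96 -268.61  103.57] jaw 37.18 q7 0.46 shift/100 [ 0.3437 -0.0717  0.0886] spin -0.0071 F [-0.8  1.  -3.3] w 52.2
38.4 [ 507.  -268.6  103.6] [-0.8  1.  -3.3] 52.2
```

View pics/w23.png

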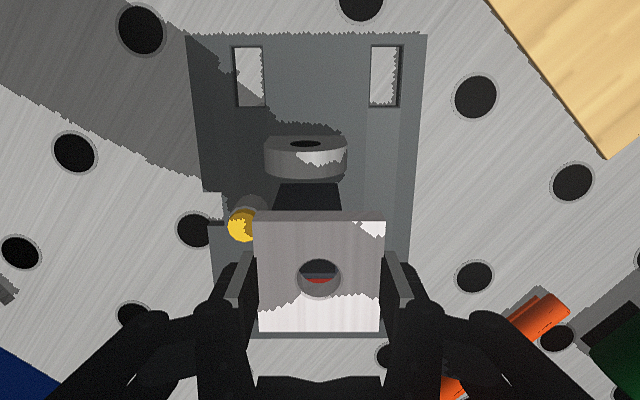

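```bash
python3 -m creep '[[[0,-0.072,0.089],-0.007,1],[[0.1,-0.072,0.089],-0.007,1],[[0.25,-0.072,0.089],-0.007,1],[[0.25,-0.072,0.089],-0.007,1],[[0.25,-0.072,0.089],-0.007,1],[[0.25,-0.072,0.089],-0.007,1],[[0.25,-0.072,0.089],-0.007,1]]'|tail -1;python3 -c "
from h import *
go(506.6,-280,69.2,37.5)"
```

```text
width: 51.9
t 39.15 pos [ 506.8  -281.26   78.72] jaw 37.47 q7 0.46 shift/100 [ 0.0952  0.006  -0.0112] spin -0.0007 F [ 0.9 -0.8 -2.2] w 51.9
```

```bash
python3 -m creep '[[[0.04,0.006,-0.011],0,1],[[0.065,0.006,-0.011],0,1],[[0.065,0.006,-0.011],0,1],[[0.065,0.006,-0.011],0,1],[[0.065,0.006,-0.011],0,1]]'|tail -1;python3 -c "
from h import *
go(506.6,-280,69.2,37.5)"
```

```text
width: 52.5
t 39.65 pos [ 506.35 -280.17   72.  ] jaw 37.46 q7 0.45 shift/100 [0.028  0.003  0.0002] spin -0.001 F [ 0.9  0.8 -2.3] w 52.5
```

```bash
python3 -m creep '[[[0.015,0.003,0],0,1],[[0.026,0.003,0],0,1],[[0.026,0.003,0],0,1],[[0.026,0.003,0],0,1]]'|tail -1;python3 -c "
from h import *
go(506.6,-280,69.2,37.5)"
```

```text
width: 51.7
t 40.05 pos [ 506.46 -279.94   69.28] jaw 37.46 q7 0.44 shift/100 [0.0008 0.0007 0.0013] spin -0.001 F [ 1.  -0.1 -2.6] w 51.7
```

```bash
python3 -m creep '[[[0.005,0,0],0,1],[[0.007,0,0],0,1],[[0.007,0,0],0,1]]'|tail -1;python3 -c "
from h import *
go(506.6,-280,69.2,37.5)"
```

```text
width: 52.5
t 40.35 pos [ 506.56 -280.01   69.07] jaw 37.46 q7 0.44 shift/100 [-0.0013  0.0003  0.0002] spin -0.001 F [-0.7 -0.1  3.2] w 52.5
```

Contact reached (Fz rose). Release and check.

```bash
python3 -m creep '[[[0,0,0],0,0.4],[[0,0,0],0,0.3],[[0,0,0],0,0.2],[[0,0,0],0,0.1],[[0,0,0],0,0],[[-0.3,0,0],0,0],[[-0.7,0,0],0,0],[[-0.9,0,0.3],0,0],[[-0.9,0,0.5],0,0],[[-0.9,0,0.5],0,0],[[-0.9,0,0.5],0,0]]'|tail -1;python3 -c "
from h import *
go(506.6,-280,69.2,37.5)
snap('w24'); cropim('w24',(215,40,425,280),3.3,'w24a'); snap('t24',(380,190,500,300),5,cam='top')"
```

```text
width: 85.5
t 41.45 pos [ 536.34 -319.3   158.09] jaw 37.43 q7 0.61 shift/100 [ 0.8895  0.0029 -0.4917] spin -0.0015 F [0.3 0.7 0. ] w 85.5
41.45 [ 536.3 -319.3  158.1] [0.3 0.7 0. ] 85.5
41.5 [ 536.1 -318.7  158. ] [ 0.4 -0.3 -0.8] 85.4
```

View pics/w24.png

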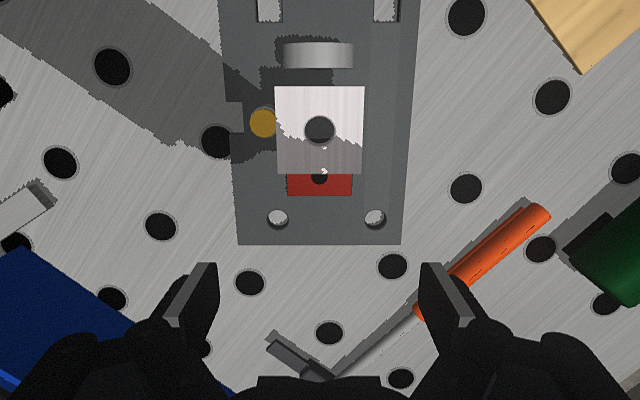

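View pics/w24a.png

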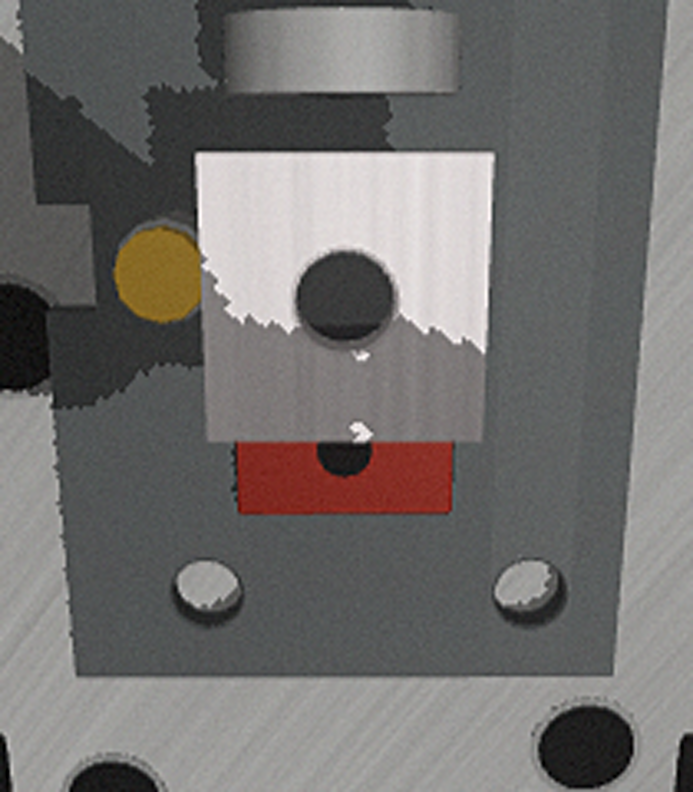

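```bash
python3 - <<'E'
from h import *
cal,s=pickle.load(open('pics/w24.pkl','rb'));c=(215,40)
p=np.array([506.35,-279.9,.6545])
q,r=fit(cal,[(-27,27,12),(27,27,12),(27,-27,12),(-27,-27,12)],un([(195,153),(495,153),(483,443),(207,442)],c,3.3),70,[506,-280,.655]);print(q,r.tolist(),rel(p,q))
b=at(cal,*un((159,273.5),c,3.3),42);print(rel(p,[b[0],b[1],p[2]]))
pp,r=fit(cal,[(-75,-115,10),(75,-115,10)],un([(77,675),(613,675)],c,3.3),0,p);print(pp)
snap('s24',(150,200,270,340),5,cam='scene')
E
```

```text
[ 506.44928785 -279.89250127    0.65290731] [[0.3, 0.2], [-0.2, 0.2], [-0.2, -0.4], [0.0, -0.1]] [ 0.08 -0.05 -0.09]
[-40.98   0.47   0.  ]
[ 506.27083966 -279.24752926    0.65327592]
41.55 [ 536.1 -318.4  158. ] [ 0.   0.6 -0.6] 85.6
```

View pics/s24.png

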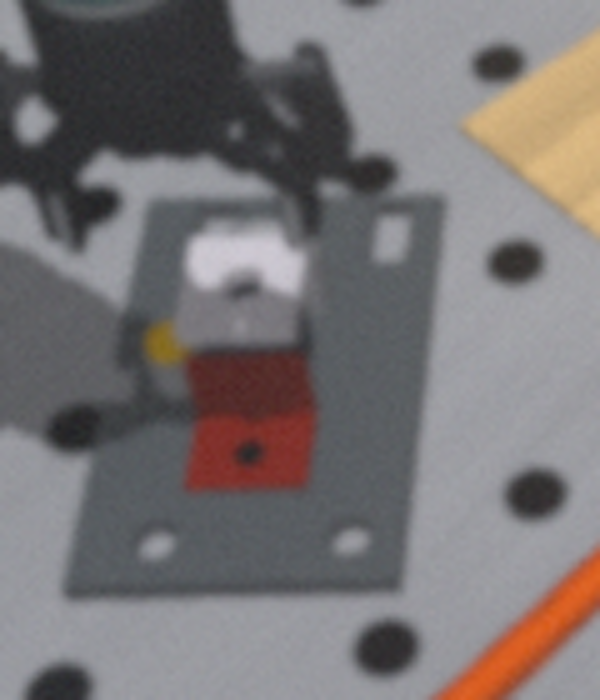

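View pics/t24.png

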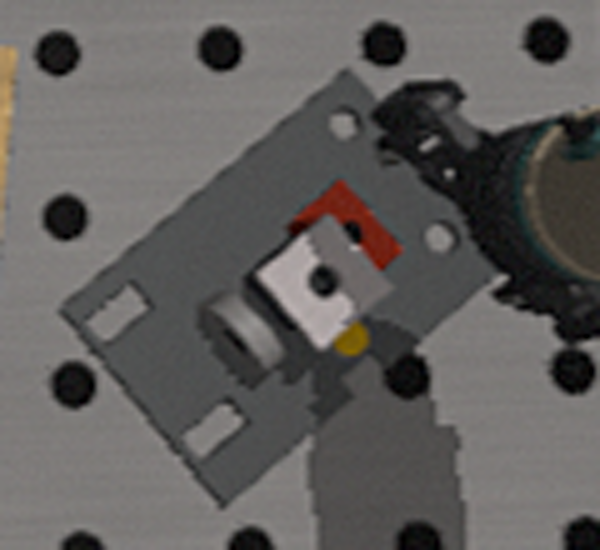

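Everything sits as measured. I'll raise the arm clear, then hand in.

```bash
python3 -m creep '[[[-0.4,0,0.2],0,0],[[-0.6,0,0.4],0,0],[[-0.6,0,0.4],0,0],[[-0.6,0,0.4],0,0],[[-0.6,0,0.4],0,0],[[-0.6,0,0.4],0,0]]'|tail -3; python3 -c "
from h import *
snap('t25',(60,90,540,300),1.6,cam='top')
from cell import order
print(order.finish_job())"
```

```text
tool_rot: [-2.683, 1.568, 2.684]
force: [-0.6, 0.1, 0.1]
width: 85.3
42.2 [ 560.1 -350.3  217.3] [-0.6  0.1  0.1] 85.3
the job is handed in; nothing more can be done
None
```

View pics/t25.png

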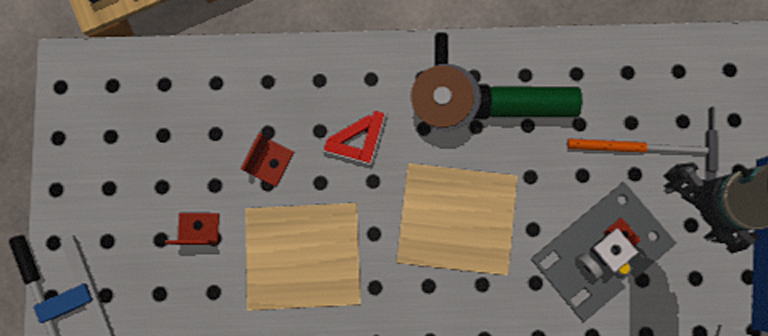

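I set all five parts out on the base plate in the order asked and handed the job in at about 42 s. The smallest red angle, the one on the plywood board, was used.

Positions from the wrist camera after placing, in the plate's own frame:

| Part | Position in the plate frame | Notes |
|---|---|---|
| Tube | within about 0.6 mm of the middle | turned about 0.2° from square |
| Angle | about 0.2 mm off the tube's face, 0.4 mm off the middle of that face | flat leg points to the round holes |
| Lug | (-0.4, 45.4) mm | turned 0.2° |
| Boss | (-41.0, 0.5) mm in the last view, aim -41 | yellow cap up; the view before gave -39.9 |
| Cap plate | centred and square on the tube to about 0.1 mm and 0.1° | – |

- **Disagreement between views:** one oblique view, after the boss was placed, gave the tube as 0.8° out and the angle as 0.5° out. Its fit was poorer, and three other views gave the tube 0.2° or less, so I kept the figures above.
- **Angle grasp:** the first grip closed with the angle about 2° skewed and shifted it about 2 mm on its board. I gripped it again, aligned, before moving it.
- **Bystanders:** the last overhead picture shows the grinder, hammer, magnet and the two larger angles where they were. The arm was clear of everything.

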